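# Hook out the jar tray and turn over the settled jars

## Robot

A 6-joint arm with a two-finger parallel gripper is mounted at the origin on the work surface. World frame = base frame: x ahead of the robot, y to its left, z up, the work surface at z = 0. Lengths are in m, angles in rad, forces in N, time in s.
With the tool pointing down it reaches from about 0.25 to 0.775 m from the base axis. Payload 4 kg.
Tool frame: the origin (TCP) lies at the very end of the fingers, on their centre line; the grasp point (between the pads) lies 19 mm behind it; z points along the fingers, y is the line along which they close (so a half turn about z gives the same grasp; the last joint's range is limited). The gripper opens to 94 mm and grips with 3 to 60 N. Pads are 16 mm wide; open, the fingers measure 119 mm over their backs; the gripper's body (75 mm by 177 mm) begins 78 mm behind the grasp point.
Start: joints at [-1.43, 0.087, 1.371, -0, 1.684, -0.103], TCP at [0.133, -0.534, 0.206] pointing down, gripper open.
Joint ranges: [-3.1, 3.1], [-0.76, 2.03], [0.27, 2.55], [-1.08, 4.22], [0.17, 2.65], [-2.57, 2.57]. Speed limits (rad/s): [2.79, 2.79, 3.14, 3.14, 3.14, 3.14].

## Interface

Orientations are given as [roll, pitch, yaw] about the fixed x, y, z axes, in that order (R = Rz(yaw) Ry(pitch) Rx(roll)).
In Python, from bench import robot, snapshot, finder gives the robot as it stands.
- The arm moves only by the tool drive_tool, never from a script. Its argument "deltas" is text: rows parted by semicolons, each of 7 numbers parted by spaces: the shift along the tool's x, y, z each as a share of 100 mm, from -1 to 1, then the turn, a rotation vector about the tool's x, y, z each as a share of 90 degrees, from -1 to 1, then the finger opening in mm, from 0 to 94. In form: tx ty tz rx ry rz gripper; .... A call has 1 to 5 rows; each row is the pose to reach, as a shift and turn from the pose commanded when the call began, along the tool's axes at that moment; what a row does not reach only later rows make up. A row lasts 1/10 s, in which the tool goes at most 50 mm and 8.59 degrees, less where a joint would pass 70% of its speed; a pose out of reach is approached as far as the arm can. A call with a number of a shift or a turn outside -1 to 1 is refused whole. A call with a gripper value outside its range is refused whole. The fingers move at their own pace and stop on an object; the grip force is fixed at half the most. Time passes only in rows, so rows that repeat a pose let the fingers close. It gives the time, the measured TCP pose, the force, the opening and the grip force at its end, in the units of the state.
- robot.get_obs(): the state, without advancing time (a new reading comes with each control period).
- snapshot(name): name is "scene" or "top" or "wrist"; returns a dict with "img" (384x512x3 uint8, red, green, blue), "fx", "fy", "cx", "cy" (pixels), "D" ([k1, k2, p1, p2, k3] as OpenCV has them; the pictures are not rectified), "T" (4x4, takes a point from camera to world coordinates); the wrist camera has in their place "hand_eye" (4x4, takes a point from camera to tool coordinates, whose origin is the TCP and whose axes are the flange's). Camera axes: x right, y up, looking along -z (the intrinsics and any distortion apply to the point x, -y, -z); pixel columns grow to the right and rows downward; lengths in m; the calibration is good to about 2 mm. A picture is of the moment at which its call begins: read the wrist's pose just before it. There is no depth.
- robot.close_job(): hands the job in; it is judged then, once.
Trained networks look in the newest picture that a camera, given by its name, has taken for a name from the list of things; names that differ only in an ending like _2 or _b are one class to them, and where a whole thing is asked for, a point or a joint stands for the part that bears it (a point fixed in the world has none). Each returns a list of dicts, best first, with "confidence" (0 to 1); they miss things now and then, are a little off and sometimes report something else, mostly with a low value. They report only what shows in the picture. A call takes as long as a camera call. They do not tell look-alikes from the thing itself.
- finder.look_for(camera, thing): "xy" ([column, row] in pixels, amid what is visible of it).
- finder.masks_of(camera, thing): "region" (384x512 bool, what is visible of it) and "xy" ([column, row] in pixels, amid what is visible of it).
- finder.landmark_of(camera, thing): "xy" ([column, row] in pixels: a listed point, or the origin of a listed thing).
The state is a dict: "time": time; "joint_positions": joint angles; "qvel": joint speeds; "joint_torque": joint torques, N m; "tool_pos": TCP position; "ee_rot": TCP orientation; "wrist_force": force on the tool from outside, world axes, zero at the start; "wrist_torque": the same for the moment, N m; "width": finger opening in m; "finger_force": force on a finger pad.
Only numpy, scipy, OpenCV 4.12 (cv2) and the standard library are available. Lean on these libraries where they do the work, as an engineer would, in place of code of your own. Each camera call takes 0.05 s, during which the arm holds its last target. There are 200 camera calls.

## Task

Take the hook tool from the cork mat, engage it in the steel pull loop of the grey tray at the back of the cupboard and drag the tray forward with it until the loop has passed the blue line, keeping your fingers off the tray until then; the hook belongs back on the cork mat afterwards. The jars' contents have settled: one after another, in the order red, yellow, blue (skip any that is missing), lift each jar, turn it upside down in the grip, hold it so for a moment and stand it upright in the tray again. Do not shift the other things in the cupboard.

Things in the scene. Friction and masses are not known exactly. Their poses are not given: they have to be found in the camera images.
- tray: loose grey plastic tray with an open top, 115 mm (x) by 360 mm (y), walls 5 mm thick and 30 mm high, inner floor 5 mm above its underside, 0.3 to 0.5 kg. Origin: centre of its underside. Its -x side faces the robot and carries the pull loop. The jars stand in it in a row along its y axis, about 115 mm apart, as far as they are present. A fixed pink bin (230 mm tall) stands to the right of it in the back corner and a fixed low plywood shelf with a G-clamp to the left.
- loop (a point): centre of the opening of the tray's steel pull loop, a flat horizontal U of 8 mm round bar fixed to the tray's -x wall, 26 mm above the tray's underside, opening 51 mm (x) by 60 mm (y), 83 mm to the -x side of the tray's origin; axes as the tray's
- line: blue line 12 mm wide and 500 mm long painted flat on the cupboard floor, running along its y axis. Origin: its middle; its x axis points away from the robot, so the loop has passed it when it lies on the -x side
- hook: hook tool standing on its handle's flat underside: wooden handle 100 mm long (x), 34 mm wide (y), 46 mm tall; from its +x end a 10 mm steel rod runs on along +x at 40 mm above the underside, bends straight down at 138 mm ahead of the origin and ends in a short toe turned 7 mm back towards the handle, the lowest point 3 mm above the underside. 0.15 kg. Origin: centre of the handle's underside
- hook_bend (a point): point of the hook's down-going rod, 138 mm ahead (+x) of the hook's origin and 10 mm above its underside, on the rod's axis just above the toe
- cork_mat: cork mat fixed to the floor, 260 mm (x) by 160 mm (y), 3 mm thick, on which the hook stands at the start. Origin: centre of its underside
- jar_red: closed round screw-lid jar, white body 58 mm across and 96 mm tall with a red band, then a red lid 48 mm across and 24 mm tall (120 mm in all, 0.15 to 0.3 kg). Origin: centre of its underside; z runs up to the lid. May be absent (None).
- jar_yellow: closed round screw-lid jar, white body 58 mm across and 96 mm tall with a yellow band, then a yellow lid 48 mm across and 24 mm tall (120 mm in all, 0.15 to 0.3 kg). Origin: centre of its underside; z runs up to the lid. May be absent (None).
- jar_blue: closed round screw-lid jar, white body 58 mm across and 96 mm tall with a blue band, then a blue lid 48 mm across and 24 mm tall (120 mm in all, 0.15 to 0.3 kg). Origin: centre of its underside; z runs up to the lid. May be absent (None).
- spray_bottle: bystander: green glass spray bottle, 68 mm across, 198 mm tall with its white head. Origin: centre of its underside
- scrubber_ring: bystander: steel pan scrubber ring lying flat, 90 mm across, 22 mm tall. Origin: centre of its underside
- wooden_peg: bystander: wooden peg lying along its x axis, 115 mm long, 22 mm tall. Origin: underside, near its middle
- sink_stopper: bystander: green hard-silicone sink stopper, 72 mm across, 40 mm tall with its knob. Origin: centre of its underside
Not all that is in view belongs to the job. Leave any pink or white look-alike of the hook alone.

How it is judged:
By the outcome, as a careful person would: the job done as asked, in the order asked, and still so for the second after the job is handed in, with the robot touching nothing.
Of jar_red, jar_yellow, jar_blue only 2 to 3 are there at a start; the rules pass over those that are not, and their reading is None.
At some moment in a run one of hook, tray may be knocked a few centimetres aside while the robot is not near it.
It also fails if it takes over 210 s, if anything falls off the work surface, if the arm or the gripper's body presses on something with over 40 N, if the wrist force passes 120 N, or if a joint passes its speed limit or range.

## Working session

There is one attempt and no reset: what is moved stays moved. The work goes in short steps, Python scripts to look and compute and a tool call to move; the robot and the scene stay as the last step left them, time stands still between calls to the robot, and variables do not carry over. Pictures are saved under pics/ and viewed, at most 15 in all, crops included, and the job is handed in when it is done.

Besides the shell and the picture viewer there is one more tool, called after "Call:" as name(argument=value, ...) on one line, values as JSON. drive_tool: Moves the arm, as the interface text tells. Shift numbers are shares of 100 mm and turn numbers shares of 90 degrees, none past 1 either way. Its arguments: {"type":"object","properties":{"deltas":{"type":"string"}},"required":["deltas"]}

```bash
ls; mkdir -p pics; cat > h.py <<'E'
import numpy as np, cv2
from scipy.spatial.transform import Rotation as R
from bench import robot, snapshot, finder
def snap(c):
    o=robot.get_obs(); s=snapshot(c)
    if c=='wrist':
        T=np.eye(4); T[:3,:3]=R.from_euler('xyz',o['ee_rot']).as_matrix(); T[:3,3]=o['tool_pos']; s['T']=T@s['hand_eye']
    return s
def K(s): return np.array([[s['fx'],0,s['cx']],[0,s['fy'],s['cy']],[0,0,1.]])
def w(s,xy,z):
    p=cv2.undistortPoints(np.array([[xy]],float),K(s),np.array(s['D'],float))[0,0]
    d=s['T'][:3,:3]@np.array([p[0],-p[1],-1]); c=s['T'][:3,3]
    return c+d*(z-c[2])/d[2]
def px(s,P):
    q=(np.array(P)-s['T'][:3,3])@s['T'][:3,:3]
    return cv2.projectPoints(np.array([[q[0],-q[1],-q[2]]]),np.zeros(3),np.zeros(3),K(s),np.array(s['D'],float))[0][0,0]
def save(s,n,box=None,f=1):
    im=s['img'][:,:,::-1]
    if box: im=im[box[1]:box[3],box[0]:box[2]]
    cv2.imwrite('pics/'+n,cv2.resize(im,None,fx=f,fy=f,interpolation=cv2.INTER_CUBIC))
E
python3 - <<'E'
from h import *
S={c:snap(c) for c in('top','scene')}
a=cv2.resize(S['top']['img'],(800,600)); cv2.imwrite('pics/top.png',a[:,:,::-1])
save(S['scene'],'scene.png',None,1.5)
Z=dict(tray=0,loop=.026,line=0,hook=.003,hook_bend=.013,cork_mat=0,jar_red=.005,jar_yellow=.005,jar_blue=.005,spray_bottle=0,scrubber_ring=0,wooden_peg=0,sink_stopper=0)
for c in S:
  for k,z in Z.items():
    print(c,k,[(np.round(d['xy']).astype(int).tolist(),round(d['confidence'],2),np.round(w(S[c],d['xy'],z)[:2],3).tolist()) for d in finder.landmark_of(c,k)[:3]])
E
```

```text
pics
top tray [([233, 133], 0.59, [0.762, 0.009]), ([197, 135], 0.2, [0.756, 0.133])]
top loop [([233, 157], 0.68, [0.675, 0.004])]
top line [([236, 187], 0.62, [0.576, -0.003])]
top hook [([431, 255], 0.9, [0.349, -0.674]), ([311, 128], 0.61, [0.784, -0.262]), ([234, 135], 0.6, [0.756, 0.007])]
top hook_bend [([412, 221], 0.96, [0.464, -0.605]), ([350, 130], 0.71, [0.776, -0.394]), ([384, 238], 0.57, [0.405, -0.509])]
top cork_mat [([344, 236], 0.65, [0.411, -0.376])]
top jar_red []
top jar_yellow [([230, 132], 0.9, [0.764, 0.018]), ([364, 167], 0.5, [0.647, -0.444])]
top jar_blue [([198, 136], 0.82, [0.75, 0.131]), ([233, 132], 0.33, [0.767, 0.008])]
top spray_bottle [([126, 227], 0.97, [0.432, 0.372])]
top scrubber_ring [([363, 167], 0.78, [0.649, -0.442])]
top wooden_peg [([168, 240], 0.59, [0.39, 0.226])]
top sink_stopper [([127, 228], 0.57, [0.428, 0.371]), ([109, 191], 0.52, [0.557, 0.438])]
scene tray [([310, 224], 0.86, [0.766, 0.021])]
scene loop [([292, 205], 0.95, [0.67, 0.019])]
scene line [([265, 204], 0.52, [0.58, -0.037])]
scene hook [([249, 263], 0.81, [0.783, -0.269]), ([74, 243], 0.56, [0.347, -0.685]), ([131, 223], 0.44, [0.372, -0.489])]
scene hook_bend [([129, 223], 0.96, [0.378, -0.497]), ([208, 274], 0.64, [0.752, -0.4]), ([307, 224], 0.44, [0.771, 0.0])]
scene cork_mat [([165, 215], 0.96, [0.402, -0.37]), ([328, 207], 0.42, [0.74, 0.143])]
scene jar_red []
scene jar_yellow [([307, 223], 0.55, [0.763, 0.01]), ([316, 150], 0.53, [0.418, 0.402])]
scene jar_blue [([332, 208], 0.79, [0.757, 0.147]), ([316, 151], 0.21, [0.429, 0.389])]
scene spray_bottle [([312, 153], 0.83, [0.424, 0.374])]
scene scrubber_ring []
scene wooden_peg [([283, 161], 0.54, [0.393, 0.219])]
scene sink_stopper [([349, 160], 0.68, [0.568, 0.461])]
```

View pics/top.png

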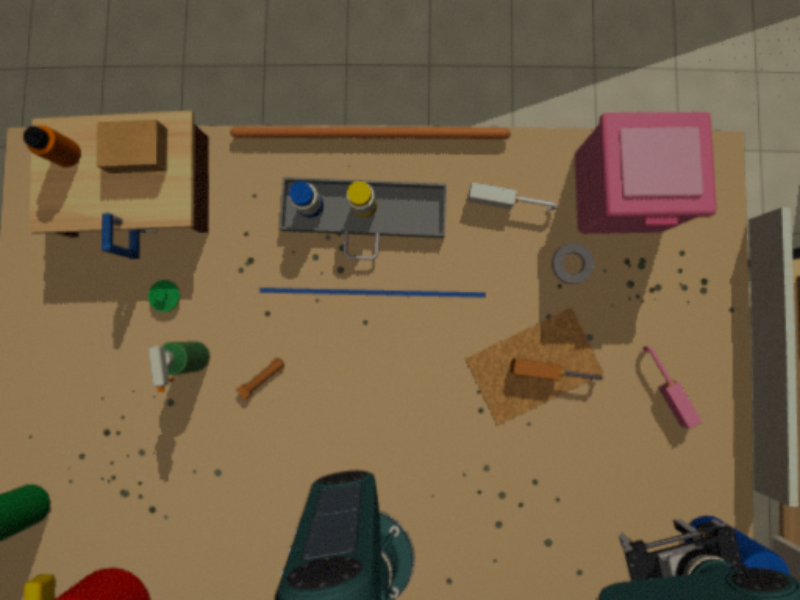

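View pics/scene.png

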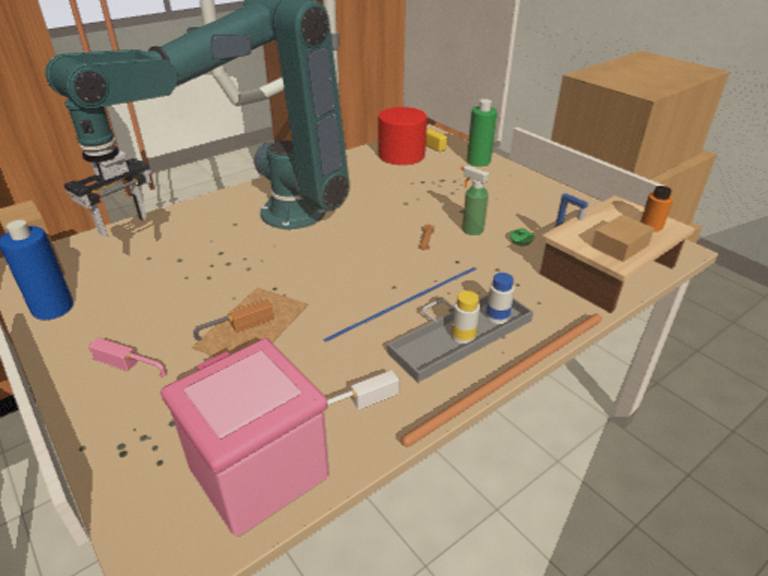

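The top view shows a wooden hook on the cork mat, with its handle at about (538,370) and its rod running right to (600,377). There are three hook look-alikes:
- The wooden and steel hook on the cork mat fits the description.
- The white one at (510,197) does not.
- The pink one at (675,390) does not.

The yellow jar stands mid-tray at (360,197) and the blue jar at (305,197). The red jar is absent. The loop is at (362,245) and the blue line at row 292.

```bash
cat >> h.py <<'E'
def cur():
    o=robot.get_obs(); T=np.eye(4); T[:3,:3]=R.from_euler('xyz',o['ee_rot']).as_matrix(); T[:3,3]=o['tool_pos']; return T
def pose(p,yaw,tilt=None):
    T=np.eye(4); T[:3,:3]=(R.from_euler('z',yaw)*R.from_euler('x',np.pi)).as_matrix(); T[:3,3]=p; return T
def plan(T0,Tt):
    "prints shift/turn of target in tool axes (whole), in shares"
    A=np.linalg.inv(T0)@Tt
    rv=R.from_matrix(A[:3,:3]).as_rotvec()
    print('shift',np.round(A[:3,3]/.1,3),'turn',np.round(rv/(np.pi/2),3))
E
python3 - <<'E'
from h import *
o=robot.get_obs(); print({k:np.round(v,3) for k,v in o.items()})
s=snap('top'); save(s,'hookcrop.png',(300,190,460,290),5)
a=w(s,[344.3,237],.049);b=w(s,[384,241.3],.043);print(a,b,np.degrees(np.arctan2(*(b-a)[[1,0]])))
m=finder.masks_of('top','hook')
print([(d['xy'],round(d['confidence'],2)) for d in m])
plan(cur(),pose([.405,-.37,.2],0))
E
```

```text
{'time': np.float64(1.4), 'joint_positions': array([-1.43 ,  0.087,  1.371,  0.   ,  1.684, -0.103]), 'qvel': array([-0.001, -0.001,  0.   , -0.   ,  0.001,  0.001]), 'joint_torque': array([-1.0000e-03, -3.4004e+01, -3.0259e+01,  7.2000e-02,  2.4000e-02,
       -0.0000e+00]), 'tool_pos': array([ 0.133, -0.534,  0.205]), 'ee_rot': array([ 3.142, -0.   ,  0.244]), 'wrist_force': array([-0.238,  0.569, -0.589]), 'wrist_torque': array([ 0.018,  0.06 , -0.04 ]), 'finger_force': np.float64(0.0), 'width': np.float64(0.094)}
[ 0.41089315 -0.36606712  0.049     ] [ 0.39757229 -0.49880747  0.043     ] -95.73060562762892
[([435.3, 256.1], 0.95), ([345.9, 238.9], 0.72), ([318.0, 125.0], 0.72), ([166.3, 240.9], 0.16)]
shift [ 3.037 -0.932  0.055] turn [0.    0.    0.155]
```

View pics/hookcrop.png

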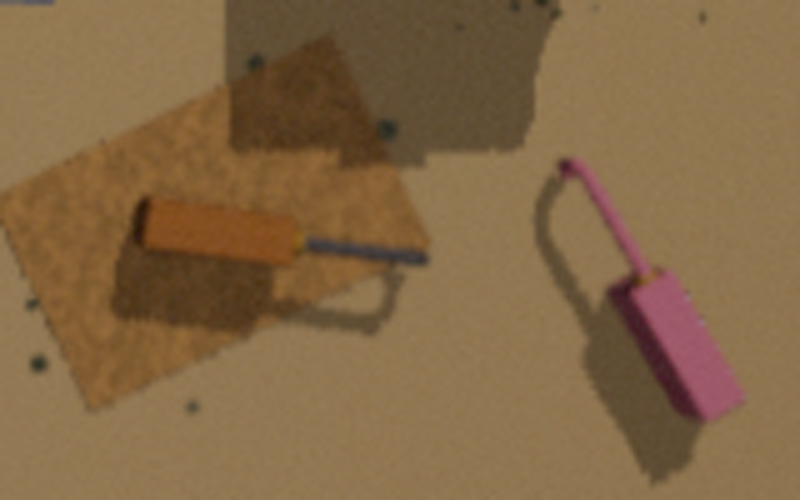

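```bash
cat >> h.py <<'E'
def seq(Ts,T0=None,rmax=40):
    "calls through waypoints; each call's whole delta (5 rows)"
    T=cur() if T0 is None else T0
    for Tt in Ts:
        A=np.linalg.inv(T)@Tt; rv=R.from_matrix(A[:3,:3]).as_rotvec(); dp=Tt[:3,3]-T[:3,3]
        n=max(1,int(np.ceil(max(np.abs(dp).max()/.08,np.linalg.norm(dp)/.1,np.degrees(np.linalg.norm(rv))/rmax))))
        for i in range(n):
            N=np.eye(4); N[:3,:3]=T[:3,:3]@R.from_rotvec(rv*(i+1)/n).as_matrix(); N[:3,3]=T[:3,3]+dp*(i+1)/n
            P=np.eye(4); P[:3,:3]=T[:3,:3]@R.from_rotvec(rv*i/n).as_matrix(); P[:3,3]=T[:3,3]+dp*i/n
            B=np.linalg.inv(P)@N; print(*np.round(B[:3,3]/.1,3),*np.round(R.from_matrix(B[:3,:3]).as_rotvec()/(np.pi/2),3))
        T=Tt; print('--')
E
python3 - <<'E'
from h import *
seq([pose([.41,-.37,.2],1.47)])
E
```

```text
0.771 -0.23 0.014 0.0 0.0 -0.195
0.805 0.014 0.014 0.0 0.0 -0.195
0.763 0.256 0.014 0.0 0.0 -0.195
0.65 0.474 0.014 0.0 0.0 -0.195
--
```

Call:
drive_tool(deltas="0.77 -0.23 0.01 0 0 -0.195 94;0.77 -0.23 0.01 0 0 -0.195 94;0.77 -0.23 0.01 0 0 -0.195 94")

```text
time: 1.8
tool_pos: [0.2045, -0.4912, 0.2047]
ee_rot: [3.141, -0.001, 0.556]
wrist_force: [-0.3, 0.3, -0.4]
width: 0.0939
finger_force: 0.0
```

Call:
drive_tool(deltas="0.805 0.01 0.01 0 0 -0.195 94;0.805 0.01 0.01 0 0 -0.195 94;0.805 0.01 0.01 0 0 -0.195 94")

```text
time: 2.1
tool_pos: [0.273, -0.4505, 0.2036]
ee_rot: [3.141, -0.0, 0.86]
wrist_force: [-0.8, -1.7, -0.1]
width: 0.0944
finger_force: 0.0
```

Call:
drive_tool(deltas="0.76 0.26 0.01 0 0 -0.195 94;0.76 0.26 0.01 0 0 -0.195 94;0.76 0.26 0.01 0 0 -0.195 94")

```text
time: 2.4
tool_pos: [0.3418, -0.4106, 0.2024]
ee_rot: [3.141, -0.0, 1.165]
wrist_force: [0.7, -0.4, 0.4]
width: 0.0938
finger_force: 0.0
```

Call:
drive_tool(deltas="0.65 0.47 0.01 0 0 -0.195 94;0.65 0.47 0.01 0 0 -0.195 94;0.65 0.47 0.01 0 0 -0.195 94;0.65 0.47 0.01 0 0 -0.195 94")

```text
time: 2.8
tool_pos: [0.4083, -0.3715, 0.2013]
ee_rot: [-3.14, 0.001, 1.465]
wrist_force: [-0.2, 0.2, 0.5]
width: 0.0939
finger_force: 0.0
```

```bash
python3 - <<'E'
from h import *
o=robot.get_obs(); print(o['joint_positions'].round(3),o['tool_pos'],o['ee_rot'],o['time'])
s=snap('wrist'); save(s,'w1.png',None,1.5)
for k,z in dict(hook=.003,hook_bend=.013,cork_mat=0).items():
    print(k,[(np.round(d['xy']),round(d['confidence'],2),w(s,d['xy'],z).round(3)) for d in finder.landmark_of('wrist',k)[:3]])
m=finder.masks_of('wrist','hook')
if m:
    ys,xs=np.where(m[0]['region']); print(m[0]['confidence'],cv2.minAreaRect(np.c_[xs,ys].astype(np.float32)))
E
```

```text
[-0.84   0.093  1.373 -0.002  1.676 -0.734] [ 0.40827807 -0.37148685  0.20131251] [-3.14015305e+00  1.16869055e-03  1.46464971e+00] 2.8
hook [(array([259., 162.]), 0.87, array([ 0.413, -0.364,  0.003])), (array([232., 371.]), 0.81, array([ 0.34 , -0.672,  0.003]))]
hook_bend [(array([310., 330.]), 0.89, array([ 0.459, -0.603,  0.013])), (array([257., 267.]), 0.71, array([ 0.397, -0.498,  0.013]))]
cork_mat [(array([265., 166.]), 0.82, array([ 0.42, -0.37,  0.  ]))]
0.85 ((258.45361328125, 200.58786010742188), (32.30313491821289, 162.9375457763672), 1.2730300426483154)
```

View pics/w1.png

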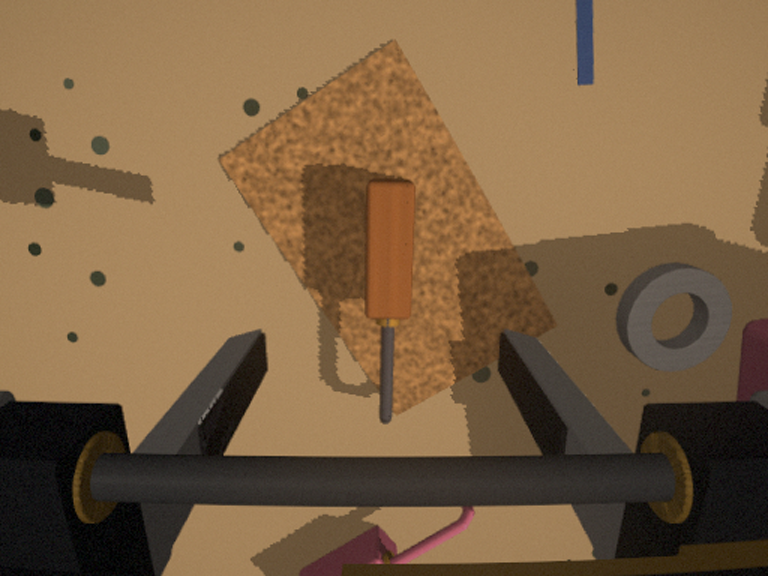

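The wrist view shows the wooden hook on the cork, with its handle at (390,250) and the rod end at (387,420) in the 1.5x picture. This agrees with the measured origin (0.413,-0.364) and bend (0.397,-0.498). I'll descend and grip it.

Call:
drive_tool(deltas="0.06 0.04 0.5 0 0 0.008 94;0.06 0.04 0.95 0 0 0.008 94;0.06 0.04 0.95 0 0 0.008 94")

```text
time: 3.35
tool_pos: [0.4092, -0.3606, 0.0983]
ee_rot: [-3.129, -0.011, 1.455]
wrist_force: [-1.0, 0.5, -0.3]
width: 0.0944
finger_force: 0.0
```

Call:
drive_tool(deltas="0 0 0.4 0 0 0 94;0 0 0.7 0 0 0 94;0 0 0.91 0 0 0 94;0 0 0.91 0 0 0 94;0 0 0.91 0 0 0 94")

```text
time: 3.85
tool_pos: [0.4148, -0.3662, 0.0178]
ee_rot: [3.139, 0.002, 1.456]
wrist_force: [-0.4, -0.6, -0.3]
width: 0.0941
finger_force: 0.0
```

Call:
drive_tool(deltas="0 0 0 0 0 0 20;0 0 0 0 0 0 20;0 0 0 0 0 0 20;0 0 0 0 0 0 20;0 0 0 0 0 0 20")

```text
time: 4.35
tool_pos: [0.4141, -0.3647, 0.0158]
ee_rot: [3.141, 0.0, 1.457]
wrist_force: [0.5, -0.1, 0.2]
width: 0.0572
finger_force: 0.0
```

Call:
drive_tool(deltas="0 0 0 0 0 0 20;0 0 0 0 0 0 20;0 0 0 0 0 0 20;0 0 0 0 0 0 20;0 0 0 0 0 0 20")

```text
time: 4.85
tool_pos: [0.414, -0.3646, 0.0154]
ee_rot: [-3.141, 0.0, 1.456]
wrist_force: [0.1, -0.1, -0.0]
width: 0.0339
finger_force: 30.0
```

```bash
python3 - <<'E'
from h import *
T=cur(); U=T.copy(); U[2,3]+=.095
seq([U,pose([.47,.01,.115],np.pi)])
E
```

```text
-0.0 -0.0 -0.475 -0.0 -0.0 -0.0
-0.0 -0.0 -0.475 -0.0 0.0 -0.0
--
0.757 0.026 -0.009 -0.0 -0.0 -0.215
0.706 0.275 -0.009 -0.0 -0.0 -0.215
0.575 0.493 -0.009 -0.0 -0.0 -0.215
0.38 0.655 -0.009 -0.0 -0.0 -0.215
0.142 0.744 -0.009 -0.0 -0.0 -0.215
--
```

Call:
drive_tool(deltas="0 0 -0.3 0 0 0 20;0 0 -0.6 0 0 0 20;0 0 -0.95 0 0 0 20;0 0 -0.95 0 0 0 20")

```text
time: 5.25
tool_pos: [0.4165, -0.3672, 0.1162]
ee_rot: [3.133, 0.007, 1.456]
wrist_force: [0.3, -1.0, -1.3]
width: 0.0337
finger_force: 30.0
```

Call:
drive_tool(deltas="0.38 0.01 0 0 0 -0.1 20;0.76 0.03 0 0 0 -0.215 20;0.76 0.03 0 0 0 -0.215 20;0.76 0.03 0 0 0 -0.215 20")

```text
time: 5.65
tool_pos: [0.4252, -0.2881, 0.1088]
ee_rot: [-3.14, -0.002, 1.796]
wrist_force: [0.8, 0.4, -0.6]
width: 0.0336
finger_force: 30.0
```

Call:
drive_tool(deltas="0.35 0.13 0 0 0 -0.1 20;0.705 0.275 0 0 0 -0.215 20;0.705 0.275 0 0 0 -0.215 20;0.705 0.275 0 0 0 -0.215 20")

```text
time: 6.05
tool_pos: [0.4366, -0.2142, 0.1094]
ee_rot: [-3.141, -0.001, 2.132]
wrist_force: [0.6, 0.0, -2.0]
width: 0.0339
finger_force: 30.0
```

Call:
drive_tool(deltas="0.28 0.25 0 0 0 -0.1 20;0.575 0.49 -0.01 0 0 -0.215 20;0.575 0.49 -0.01 0 0 -0.215 20;0.575 0.49 -0.01 0 0 -0.215 20")

```text
time: 6.45
tool_pos: [0.4477, -0.1401, 0.1109]
ee_rot: [-3.141, -0.0, 2.468]
wrist_force: [0.4, -0.7, -1.3]
width: 0.0339
finger_force: 30.0
```

Call:
drive_tool(deltas="0.19 0.33 0 0 0 -0.1 20;0.38 0.655 -0.01 0 0 -0.215 20;0.38 0.655 -0.01 0 0 -0.215 20;0.38 0.655 -0.01 0 0 -0.215 20")

```text
time: 6.85
tool_pos: [0.4589, -0.0655, 0.1121]
ee_rot: [-3.141, -0.0, 2.805]
wrist_force: [-0.9, 0.3, -1.0]
width: 0.0338
finger_force: 30.0
```

Call:
drive_tool(deltas="0.07 0.37 0 0 0 -0.1 20;0.14 0.745 -0.01 0 0 -0.215 20;0.14 0.745 -0.01 0 0 -0.215 20;0.14 0.745 -0.01 0 0 -0.215 20;0.14 0.745 -0.01 0 0 -0.215 20")

```text
time: 7.35
tool_pos: [0.4701, 0.0087, 0.1132]
ee_rot: [-3.141, -0.001, 3.141]
wrist_force: [-0.3, -0.2, -1.4]
width: 0.0336
finger_force: 30.0
```

```bash
python3 - <<'E'
from h import *
o=robot.get_obs(); print(o['joint_positions'].round(3),o['tool_pos'],o['ee_rot'],o['time'],o['width'])
S={c:snap(c) for c in('wrist','top','scene')}
a=cv2.resize(S['wrist']['img'],(640,480))
b=cv2.resize(S['top']['img'][90:230,140:330],(800,590))
cv2.imwrite('pics/t2.png',b[:,:,::-1]); cv2.imwrite('pics/w2.png',a[:,:,::-1])
zz=o['tool_pos'][2]-.0124
for c in S:
  for k,z in dict(tray=0,loop=.026,hook_bend=zz+.01,line=0,jar_yellow=.005,jar_blue=.005).items():
    print(c,k,[(np.round(d['xy']),round(d['confidence'],2),w(S[c],d['xy'],z).round(3)[:2]) for d in finder.landmark_of(c,k)[:2]])
E
```

```text
[-1.020e-01 -5.400e-02  1.698e+00 -1.000e-03  1.498e+00 -1.672e+00] [0.47010502 0.00866966 0.11316149] [-3.14100886e+00 -5.14993442e-04  3.14077835e+00] 7.35 0.033597919514815236
wrist tray []
wrist loop []
wrist hook_bend []
wrist line []
wrist jar_yellow []
wrist jar_blue []
top tray [(array([232., 132.]), 0.67, array([0.765, 0.012]))]
top loop [(array([231., 156.]), 0.7, array([0.678, 0.011]))]
top hook_bend [(array([412., 222.]), 0.87, array([ 0.462, -0.566])), (array([350., 130.]), 0.84, array([ 0.753, -0.371]))]
top line [(array([237., 189.]), 0.64, array([ 0.57 , -0.009]))]
top jar_yellow [(array([234., 132.]), 0.68, array([0.767, 0.006])), (array([233., 157.]), 0.57, array([0.677, 0.009]))]
top jar_blue [(array([199., 136.]), 0.55, array([0.75 , 0.125]))]
scene tray [(array([308., 224.]), 0.69, array([0.765, 0.015])), (array([307., 222.]), 0.32, array([0.754, 0.02 ]))]
scene loop [(array([293., 204.]), 0.94, array([0.67 , 0.024])), (array([347., 161.]), 0.59, array([0.591, 0.416]))]
scene hook_bend [(array([210., 280.]), 0.81, array([ 0.846, -0.449])), (array([106., 251.]), 0.59, array([ 0.57 , -0.632]))]
scene line [(array([266., 203.]), 0.7, array([ 0.578, -0.027]))]
scene jar_yellow [(array([310., 222.]), 0.75, array([0.765, 0.021])), (array([313., 150.]), 0.31, array([0.414, 0.387]))]
scene jar_blue [(array([332., 208.]), 0.75, array([0.757, 0.145]))]
```

View pics/t2.png

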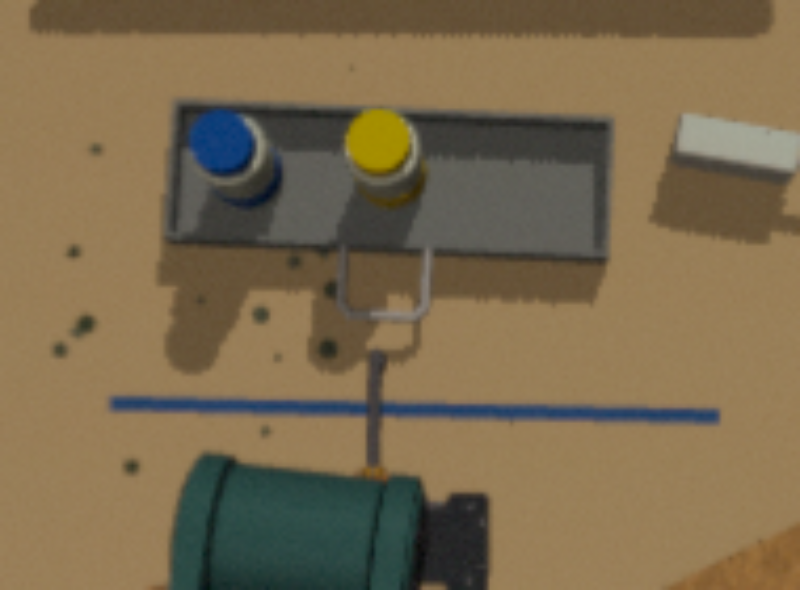

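View pics/w2.png

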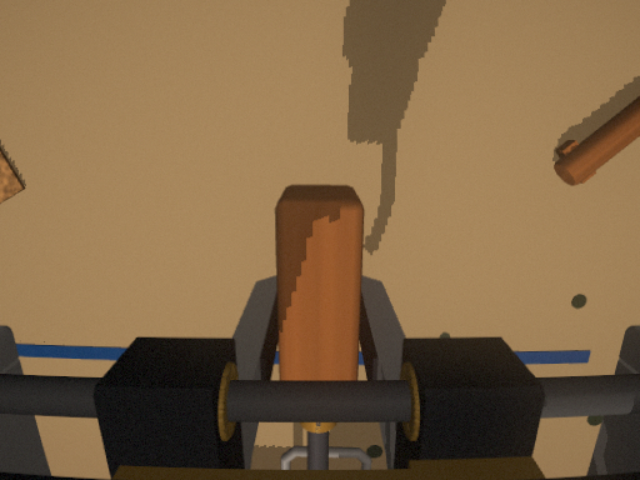

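```bash
python3 - <<'E'
from h import *
s=snap('top'); f=800/190;g=590/140
q=lambda x,y,z: w(s,[140+x/f,90+y/g],z).round(4)[:2]
print('bar',q(386,316,.026),'sides',q(345,290,.026),q(427,290,.026),'tip',q(377,355,.144),'rodbase',q(372,470,.142))
print('line',q(112,404,0),q(719,417,0),'front corners',q(167,240,.03),q(606,258,.03),'back',q(176,102,.03),q(612,120,.03))
print('jars lid',q(222,142,.125),q(379,140,.125))
print('exp tip px',px(s,[.4701+.143,.0087,.144]),229.5)
E
```

```text
bar [0.6476 0.0094] sides [0.6683 0.0428] [ 0.669  -0.0233] tip [0.603  0.0039] rodbase [0.5198 0.0062]
line [0.5764 0.2361] [ 0.5711 -0.2614] front corners [0.7071 0.1871] [ 0.6957 -0.1668] back [0.8205 0.1831] [ 0.8084 -0.1709]
jars lid [0.7636 0.1247] [0.766  0.0073]
exp tip px [228.01239354 170.91989278] 229.5
```

The top crop shows the loop opening at about (386,282), its bar at row 315, and the hook tip at (377,355). So the loop is near (0.675,0.010) and the tray is turned about -1.9°. Next I move over the opening, lower the hook and look.

Call:
drive_tool(deltas="-0.4 0.03 0 0 0 0 20;-0.8 0.06 0 0 0 0 20;-0.8 0.06 0 0 0 0 20;-0.8 0.06 0 0 0 0 20")

```text
time: 8.85
tool_pos: [0.5499, 0.0163, 0.1125]
ee_rot: [3.142, -0.002, -3.138]
wrist_force: [0.3, -0.5, -1.4]
width: 0.0335
finger_force: 30.0
```

Call:
drive_tool(deltas="0 0 0.2 0 0 0 20;0 0 0.4 0 0 0 20;0 0 0.45 0 0 0 20;0 0 0.45 0 0 0 20")

```text
time: 9.25
tool_pos: [0.5485, 0.0163, 0.0679]
ee_rot: [3.142, -0.002, -3.138]
wrist_force: [0.3, -0.2, -1.0]
width: 0.0338
finger_force: 30.0
```

```bash
python3 - <<'E'
from h import *
o=robot.get_obs(); print(o['joint_positions'].round(3),o['tool_pos'],o['ee_rot'],o['time'],o['width'])
S={c:snap(c) for c in('top','scene')}
b=cv2.resize(S['top']['img'][120:200,180:280],(500,400)); c=cv2.resize(S['scene']['img'][160:260,240:340],(400,400))
bb=np.zeros((400,300,3),np.uint8)
cv2.imwrite('pics/t3.png',cv2.resize(np.hstack([b,c]),(800,356))[:,:,::-1])
E
```

```text
[-0.074  0.154  1.574 -0.     1.416 -1.648] [0.54850294 0.01626015 0.06793313] [ 3.14157524e+00 -2.07221933e-03 -3.13820590e+00] 9.25 0.03381781081970183
```

View pics/t3.png

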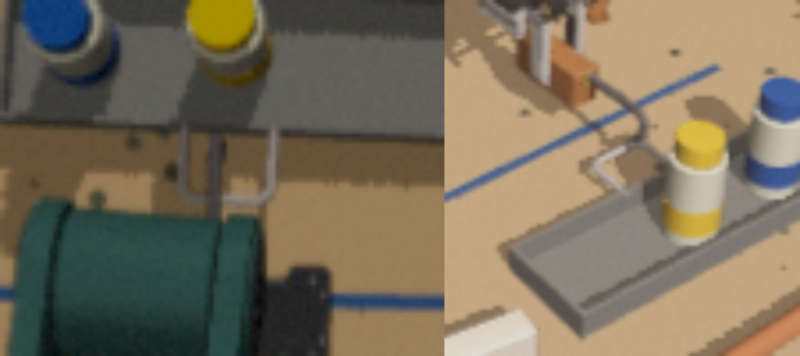

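```bash
python3 - <<'E'
from h import *
s=snap('top')
for z in(.0985,.05): print(z,w(s,[180+217/4.444,120+140/4.45],z),w(s,[180+227/4.444,120+197/4.45],.026))
E
```

```text
0.0985 [0.68105549 0.01214726 0.0985    ] [0.65001477 0.01143563 0.026     ]
0.05 [0.68953517 0.01731314 0.05      ] [0.65001477 0.01143563 0.026     ]
```

The rod tip is at (217,137) between the loop sides, about x 0.678 and y 0.012, so it is inside the opening. Lower and pull.

Call:
drive_tool(deltas="0 0 0.15 0 0 0 20;0 0 0.3 0 0 0 20;0 0 0.45 0 0 0 20;0 0 0.52 0 0 0 20;0 0 0.52 0 0 0 20")

```text
time: 9.9
tool_pos: [0.5486, 0.0163, 0.0141]
ee_rot: [3.141, -0.004, -3.138]
wrist_force: [0.3, -0.0, -1.7]
width: 0.0335
finger_force: 30.0
```

Call:
drive_tool(deltas="0.1 0 0 0 0 0 20;0.2 0 0 0 0 0 20;0.3 0 0 0 0 0 20;0.4 0 0 0 0 0 20;0.5 0 0 0 0 0 20")

```text
time: 10.4
tool_pos: [0.5014, 0.0159, 0.0178]
ee_rot: [-3.141, 0.006, -3.138]
wrist_force: [5.2, -0.2, -3.5]
width: 0.0335
finger_force: 30.0
```

```bash
python3 - <<'E'
from h import *
o=robot.get_obs(); print(o['joint_positions'].round(3),o['tool_pos'],o['wrist_force'],o['width'])
S={c:snap(c) for c in('top','scene')}
for c in S:
  for k,z in dict(tray=0,loop=.026,jar_yellow=.005,jar_blue=.005).items():
    print(c,k,[(np.round(d['xy']),round(d['confidence'],2),w(S[c],d['xy'],z).round(3)[:2]) for d in finder.landmark_of(c,k)[:1]])
E
```

```text
[-0.081  0.093  1.749  0.     1.293 -1.656] [0.50141702 0.01592348 0.01779992] [ 5.19218223 -0.23540517 -3.54149401] 0.033513265269764086
top tray [(array([233., 138.]), 0.83, array([0.744, 0.009]))]
top loop [(array([234., 164.]), 0.94, array([0.65 , 0.003]))]
top jar_yellow [(array([233., 139.]), 0.78, array([0.743, 0.009]))]
top jar_blue [(array([203., 138.]), 0.63, array([0.744, 0.112]))]
scene tray [(array([306., 220.]), 0.72, array([0.744, 0.023]))]
scene loop [(array([291., 201.]), 0.8, array([0.65 , 0.033]))]
scene jar_yellow [(array([304., 217.]), 0.83, array([0.731, 0.027]))]
scene jar_blue [(array([325., 207.]), 0.63, array([0.737, 0.128]))]
```

Call:
drive_tool(deltas="0.1 0 0 0 0 0 20;0.2 0 0 0 0 0 20;0.3 0 0 0 0 0 20;0.4 0 0 0 0 0 20;0.5 0 0 0 0 0 20")

```text
time: 11.4
tool_pos: [0.4527, 0.0157, 0.0178]
ee_rot: [-3.141, 0.007, -3.138]
wrist_force: [6.6, 0.1, -1.5]
width: 0.034
finger_force: 30.0
```

Call:
drive_tool(deltas="0.1 0 0 0 0 0 20;0.2 0 0 0 0 0 20;0.3 0 0 0 0 0 20;0.4 0 0 0 0 0 20;0.5 0 0 0 0 0 20")

```text
time: 11.9
tool_pos: [0.4026, 0.0155, 0.0178]
ee_rot: [-3.141, 0.007, -3.138]
wrist_force: [5.6, -1.0, -1.9]
width: 0.0339
finger_force: 30.0
```

Call:
drive_tool(deltas="0.1 0 0 0 0 0 20;0.15 0 0 0 0 0 20;0.15 0 0 0 0 0 20;0.15 0 0 0 0 0 20")

```text
time: 12.3
tool_pos: [0.3866, 0.0155, 0.0175]
ee_rot: [-3.141, 0.004, -3.138]
wrist_force: [3.1, -0.6, 0.9]
width: 0.0337
finger_force: 30.0
```

```bash
python3 - <<'E'
from h import *
o=robot.get_obs(); print(o['joint_positions'].round(3),o['tool_pos'],o['wrist_force'],o['width'])
S={c:snap(c) for c in('top','scene')}
for c in S:
  for k,z in dict(tray=0,loop=.026,jar_yellow=.005,jar_blue=.005,line=0).items():
    print(c,k,[(np.round(d['xy']),round(d['confidence'],2),w(S[c],d['xy'],z).round(3)[:2]) for d in finder.landmark_of(c,k)[:1]])
b=S['top']['img'][100:240,130:330]; cv2.imwrite('pics/t4.png',cv2.resize(b,(800,560))[:,:,::-1])
E
```

```text
[-0.107 -0.168  2.002 -0.     1.304 -1.681] [0.38657202 0.01549079 0.01745883] [ 3.10390663 -0.62621466  0.88358787] 0.03367953825252728
top tray [(array([232., 172.]), 0.9, array([0.629, 0.01 ]))]
top loop [(array([233., 198.]), 0.75, array([0.537, 0.004]))]
top jar_yellow [(array([231., 170.]), 0.65, array([0.632, 0.013]))]
top jar_blue [(array([199., 175.]), 0.53, array([0.616, 0.124]))]
top line [(array([230., 171.]), 0.55, array([0.632, 0.016]))]
scene tray [(array([286., 203.]), 0.97, array([0.622, 0.032]))]
scene loop [(array([270., 189.]), 0.97, array([0.544, 0.016]))]
scene jar_yellow [(array([280., 205.]), 0.85, array([0.623, 0.005]))]
scene jar_blue [(array([307., 189.]), 0.72, array([0.614, 0.154]))]
scene line []
```

View pics/t4.png

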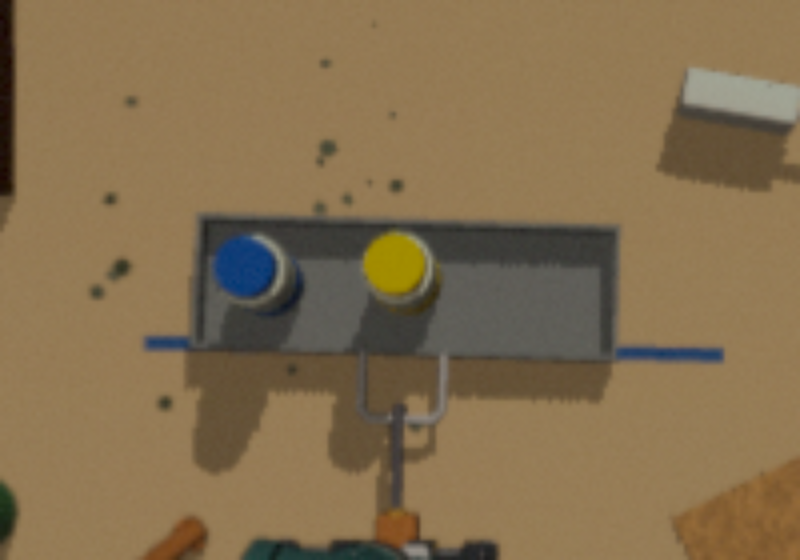

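The tray followed the hook. The loop is at (403,385), about x 0.54, which is on the robot side of the blue line. I'll add a small margin, then unhook, lift and return the hook.

Call:
drive_tool(deltas="0.1 0 0 0 0 0 20;0.2 0 0 0 0 0 20;0.3 0 0 0 0 0 20;0.3 0 0 0 0 0 20")

```text
time: 13.3
tool_pos: [0.3538, 0.0157, 0.016]
ee_rot: [3.141, -0.002, -3.138]
wrist_force: [2.9, 0.0, -1.8]
width: 0.0338
finger_force: 30.0
```

Call:
drive_tool(deltas="-0.1 0 0 0 0 0 20;-0.22 0 0 0 0 0 20;-0.22 0 0 0 0 0 20;-0.22 0 0 0 0 0 20")

```text
time: 13.7
tool_pos: [0.3758, 0.0158, 0.0154]
ee_rot: [3.141, -0.005, -3.138]
wrist_force: [-0.3, 0.3, -1.4]
width: 0.0339
finger_force: 30.0
```

Call:
drive_tool(deltas="0 0 -0.2 0 0 0 20;0 0 -0.5 0 0 0 20;0 0 -0.95 0 0 0 20;0 0 -0.95 0 0 0 20;0 0 -0.95 0 0 0 20")

```text
time: 14.2
tool_pos: [0.3769, 0.0157, 0.1118]
ee_rot: [-3.141, 0.001, -3.138]
wrist_force: [-0.8, 0.5, -1.6]
width: 0.0337
finger_force: 30.0
```

```bash
python3 - <<'E'
from h import *
o=robot.get_obs(); print(o['joint_positions'].round(3),o['tool_pos'],o['wrist_force'],o['width'])
s=snap('top')
for k,z in dict(tray=0,loop=.026,cork_mat=0).items():
    print(k,[(np.round(d['xy']),round(d['confidence'],2),w(s,d['xy'],z).round(3)[:2]) for d in finder.landmark_of('top',k)[:1]])
U=pose([.414,-.365,.1],1.456)
seq([U])
E
```

```text
[-0.109 -0.276  1.89  -0.     1.527 -1.683] [0.37694771 0.01565277 0.11178964] [-0.80361175  0.47901644 -1.64001451] 0.0336908411692902
tray [(array([234., 180.]), 0.71, array([0.601, 0.001]))]
loop [(array([233., 205.]), 0.71, array([0.513, 0.002]))]
cork_mat [(array([345., 234.]), 0.95, array([ 0.418, -0.378]))]
-0.075 -0.762 0.018 -0.0 -0.0 0.215
-0.323 -0.694 0.018 -0.0 -0.0 0.215
-0.535 -0.548 0.017 -0.0 -0.0 0.215
-0.686 -0.34 0.018 -0.0 -0.0 0.215
-0.76 -0.093 0.018 -0.0 -0.0 0.215
--
```

Call:
drive_tool(deltas="-0.04 -0.38 0 0 0 0.1 20;-0.075 -0.76 0.02 0 0 0.215 20;-0.075 -0.76 0.02 0 0 0.215 20;-0.075 -0.76 0.02 0 0 0.215 20")

```text
time: 14.8
tool_pos: [0.3837, -0.0608, 0.1078]
ee_rot: [-3.142, -0.004, 2.805]
wrist_force: [-0.7, 0.9, -1.5]
width: 0.0337
finger_force: 30.0
```

Call:
drive_tool(deltas="-0.16 -0.35 0 0 0 0.1 20;-0.325 -0.695 0.02 0 0 0.215 20;-0.325 -0.695 0.02 0 0 0.215 20;-0.325 -0.695 0.02 0 0 0.215 20")

```text
time: 15.2
tool_pos: [0.3921, -0.1364, 0.1064]
ee_rot: [-3.141, -0.003, 2.47]
wrist_force: [-0.3, -0.2, -1.4]
width: 0.034
finger_force: 30.0
```

Call:
drive_tool(deltas="-0.27 -0.27 0 0 0 0.1 20;-0.535 -0.55 0.02 0 0 0.215 20;-0.535 -0.55 0.02 0 0 0.215 20;-0.535 -0.55 0.02 0 0 0.215 20")

```text
time: 15.6
tool_pos: [0.4001, -0.2123, 0.1047]
ee_rot: [-3.141, -0.002, 2.134]
wrist_force: [0.5, -0.0, -1.9]
width: 0.0343
finger_force: 30.0
```

Call:
drive_tool(deltas="-0.34 -0.17 0 0 0 0.1 20;-0.685 -0.34 0.02 0 0 0.215 20;-0.685 -0.34 0.02 0 0 0.215 20;-0.685 -0.34 0.02 0 0 0.215 20")

```text
time: 16.0
tool_pos: [0.408, -0.2881, 0.1029]
ee_rot: [-3.141, -0.002, 1.797]
wrist_force: [-0.6, 1.3, -1.2]
width: 0.0336
finger_force: 30.0
```

Call:
drive_tool(deltas="-0.38 -0.05 0 0 0 0.1 20;-0.76 -0.09 0.02 0 0 0.215 20;-0.76 -0.09 0.02 0 0 0.215 20;-0.76 -0.09 0.02 0 0 0.215 20;-0.76 -0.09 0.02 0 0 0.215 20")

```text
time: 16.5
tool_pos: [0.4163, -0.3635, 0.1013]
ee_rot: [-3.141, -0.001, 1.461]
wrist_force: [-0.7, -0.9, -1.1]
width: 0.0336
finger_force: 30.0
```

Call:
drive_tool(deltas="0 0 0.2 0 0 0 20;0 0 0.4 0 0 0 20;0 0 0.6 0 0 0 20;0 0 0.7 0 0 0 20;0 0 0.7 0 0 0 20")

```text
time: 17.0
tool_pos: [0.4152, -0.3632, 0.0299]
ee_rot: [-3.139, -0.002, 1.459]
wrist_force: [-0.0, 0.6, -1.1]
width: 0.0337
finger_force: 30.0
```

Call:
drive_tool(deltas="0 0 0.07 0 0 0 20;0 0 0.13 0 0 0 20;0 0 0.145 0 0 0 20;0 0 0.145 0 0 0 20")

```text
time: 17.4
tool_pos: [0.416, -0.3652, 0.017]
ee_rot: [-3.142, 0.0, 1.457]
wrist_force: [0.3, 1.1, -1.1]
width: 0.0336
finger_force: 30.0
```

Call:
drive_tool(deltas="0 0 0 0 0 0 94;0 0 0 0 0 0 94;0 0 0 0 0 0 94;0 0 0 0 0 0 94;0 0 0 0 0 0 94")

```text
time: 17.9
tool_pos: [0.4161, -0.3653, 0.0172]
ee_rot: [3.141, 0.0, 1.456]
wrist_force: [-0.3, -0.3, -0.4]
width: 0.0705
finger_force: 0.0
```

Call:
drive_tool(deltas="0 0 0 0 0 0 94;0 0 0 0 0 0 94;0 0 0 0 0 0 94;0 0 -0.3 0 0 0 94;0 0 -0.3 0 0 0 94")

```text
time: 18.4
tool_pos: [0.418, -0.3673, 0.0507]
ee_rot: [3.136, 0.005, 1.456]
wrist_force: [0.5, -2.0, 0.6]
width: 0.0937
finger_force: 0.0
```

Call:
drive_tool(deltas="0 0 -0.4 0 0 0 94;0 0 -0.8 0 0 0 94;0 0 -1 0 0 0 94;0 0 -1 0 0 0 94")

```text
time: 18.8
tool_pos: [0.4177, -0.3669, 0.1507]
ee_rot: [3.135, 0.005, 1.456]
wrist_force: [0.3, -0.4, 0.1]
width: 0.0939
finger_force: 0.0
```

Call:
drive_tool(deltas="0 0 -0.4 0 0 0 94;0 0 -0.8 0 0 0 94;0 0 -1 0 0 0 94;0 0 -1 0 0 0 94")

```text
time: 19.2
tool_pos: [0.4169, -0.3661, 0.2487]
ee_rot: [3.138, 0.003, 1.456]
wrist_force: [0.6, -0.7, 0.1]
width: 0.0941
finger_force: 0.0
```

```bash
python3 - <<'E'
from h import *
o=robot.get_obs(); print(o['joint_positions'].round(3),o['tool_pos'],o['wrist_force'],o['width'])
s=snap('wrist')
for k,z in dict(hook=.003,hook_bend=.013,cork_mat=0).items():
    print(k,[(np.round(d['xy']),round(d['confidence'],2),w(s,d['xy'],z).round(3)[:2]) for d in finder.landmark_of('wrist',k)[:2]])
# fit planar arm: j2,j3 -> r,z (tool down)
D=[(-1.43,.087,1.371,(.133,-.534,.205)),(-.84,.093,1.373,(.4083,-.3715,.2013)),(-.102,-.054,1.698,(.4701,.0087,.1132)),(-.074,.154,1.574,(.5485,.0163,.0679)),(-.081,.093,1.749,(.5014,.0159,.0178)),(-.107,-.168,2.002,(.3866,.0155,.0175)),(-.109,-.276,1.89,(.3769,.0157,.1118))]
q=o['joint_positions']; D.append((q[0],q[1],q[2],tuple(o['tool_pos'])))
A=[];b=[]
for j1,a,c,p in D:
    # in-plane coords
    r=p[0]*np.cos(j1)+p[1]*np.sin(j1); l=-p[0]*np.sin(j1)+p[1]*np.cos(j1); print('lat',round(l,4),end=' ')
    t=a+c
    # unknown: r0, L1, L2, e (elbow offset perp), h
    A.append([1,np.sin(a),np.sin(t),np.cos(t),0]); b.append(r)
    A.append([0,np.cos(a),np.cos(t),-np.sin(t),1]); b.append(p[2])
x,res,_,sv=np.linalg.lstsq(np.array(A),np.array(b),rcond=None); print('\nr0,L1,L2,e,h-d',x,res,sv); print(np.abs(np.array(A)@x-b).max())
E
```

```text
[-0.823  0.09   1.283 -0.     1.764 -0.708] [ 0.41686807 -0.36609292  0.24867579] [ 0.64077476 -0.68449122  0.10073378] 0.09412765893465859
hook [(array([233., 350.]), 0.75, array([ 0.345, -0.672])), (array([253., 163.]), 0.72, array([ 0.414, -0.368]))]
hook_bend [(array([506., 167.]), 0.71, array([ 0.762, -0.41 ])), (array([251., 255.]), 0.58, array([ 0.397, -0.499]))]
cork_mat [(array([256., 161.]), 0.66, array([ 0.419, -0.366]))]
lat 0.0567 lat 0.0561 lat 0.0565 lat 0.0568 lat 0.0564 lat 0.0567 lat 0.0566 lat 0.0566 
r0,L1,L2,e,h-d [ 0.00092622  0.44861773  0.49942338  0.09968235 -0.19875968] [7.85797487e-06] [4.86974385 3.98637839 0.48937887 0.3298292  0.21471655]
0.001605787178083018
```

The wrist reading puts the hook back on the mat at (0.414,-0.368). Next I calibrate the wrist kinematics with a test tilt, so I can plan a horizontal tool for the jars.

```bash
python3 - <<'E'
from h import *
T=cur(); j1=robot.get_obs()['joint_positions'][0]
V=T.copy(); V[:3,3]+=[-.02,.1,.08]
W=V.copy(); W[:3,:3]=R.from_rotvec(np.array([np.cos(j1),np.sin(j1),0])*np.radians(38)).as_matrix()@W[:3,:3]
seq([V,W])
E
```

```text
0.487 -0.158 -0.398 -0.0 -0.0 -0.0
0.487 -0.158 -0.398 -0.0 -0.0 -0.0
--
-0.0 0.0 0.0 -0.275 0.321 -0.002
--
```

Call:
drive_tool(deltas="0.49 -0.16 -0.4 0 0 0 94;0.97 -0.32 -0.8 0 0 0 94;0.97 -0.32 -0.8 0 0 0 94;0.97 -0.32 -0.8 0 0 0 94")

```text
time: 19.8
tool_pos: [0.3956, -0.2635, 0.3294]
ee_rot: [3.137, 0.002, 1.459]
wrist_force: [0.7, -0.7, 0.2]
width: 0.0938
finger_force: 0.0
```

Call:
drive_tool(deltas="0 0 0 -0.275 0.32 0 94;0 0 0 -0.275 0.32 0 94;0 0 0 -0.275 0.32 0 94;0 0 0 -0.275 0.32 0 94;0 0 0 -0.275 0.32 0 94")

```text
time: 20.3
tool_pos: [0.3938, -0.267, 0.3223]
ee_rot: [2.672, -0.495, 1.568]
wrist_force: [-0.0, 0.8, 0.6]
width: 0.0942
finger_force: 0.0
```

```bash
cat >> h.py <<'E'
def fk(q,r0=0,L1=.4486,L2=.4994,e=.0997,h=None,d=.3,l1=.0565,l2=0,hd=-.1988):
    if h is None: h=hd+d
    r=lambda a,t: R.from_euler(a,t)
    A=r('z',q[0])*r('y',q[1]); B=A*r('y',q[2]); C=B*r('z',q[3])*r('y',q[4])
    E=C*r('z',q[5]+np.pi/2)
    p=np.array([0,0,h])+r('z',q[0]).apply([r0,l1,0])+A.apply([0,0,L1])+B.apply([e,0,L2])+C.apply([0,l2,d])
    T=np.eye(4);T[:3,:3]=E.as_matrix();T[:3,3]=p;return T
E
python3 - <<'E'
from h import *
from scipy.optimize import least_squares
o=robot.get_obs(); q=o['joint_positions'];print(q.round(3),o['tool_pos'],o['ee_rot'])
T=cur(); F=fk(q); print('rot err',R.from_matrix(F[:3,:3].T@T[:3,:3]).magnitude())
f=lambda x: fk(q,d=x[0],l1=x[1],l2=.0565-x[1])[:3,3]-T[:3,3]
print(least_squares(f,[.3,.05]))
E
```

```text
[-1.175 -0.081  1.458  0.674  1.941 -0.857] [ 0.39376452 -0.26701989  0.32229967] [ 2.67200617 -0.49538142  1.56821834]
rot err 5.828607220290548e-16
     message: `gtol` termination condition is satisfied.
     success: True
      status: 1
         fun: [-3.561e-04  4.659e-04 -1.643e-04]
           x: [ 3.506e-01  5.634e-02]
        cost: 1.8541487733397532e-07
         jac: [[ 4.536e-01  2.478e-01]
               [ 4.227e-01 -2.650e-02]
               [ 2.154e-01 -6.122e-01]]
        grad: [ 3.254e-11  1.056e-11]
  optimality: 3.254231315580749e-11
 active_mask: [ 0.000e+00  0.000e+00]
        nfev: 2
        njev: 2
```

```bash
sed -i 's/d=.3,l1=.0565/d=.3506,l1=.0563/' h.py; cat >> h.py <<'E'
from scipy.optimize import least_squares
LO=np.array([-3.1,-.76,.27,-1.08,.17,-2.57]);HI=np.array([3.1,2.03,2.55,4.22,2.65,2.57])
def ik(T,q0):
    f=lambda q:(lambda F:np.r_[(F[:3,3]-T[:3,3])*5,R.from_matrix(T[:3,:3].T@F[:3,:3]).as_rotvec()])(fk(q))
    s=least_squares(f,np.clip(q0,LO+.01,HI-.01),bounds=(LO,HI)); return s.x,np.abs(s.fun).max()
def hor(p,az,up=1,pit=0):
    "tool z horizontal at azimuth az (pit<0: pointing down), tool x up(+1)/down; p = grasp point"
    z=np.array([np.cos(az)*np.cos(pit),np.sin(az)*np.cos(pit),np.sin(pit)]); y=np.cross(z,[0,0,up]); y/=np.linalg.norm(y); x=np.cross(y,z)
    T=np.eye(4);T[:3,:3]=np.c_[x,y,z];T[:3,3]=np.array(p)+.019*z;return T
E
python3 - <<'E'
from h import *
s=snap('top'); sc=snap('scene')
for c,S in(('top',s),('scene',sc)):
  for k,z in dict(tray=0,loop=.026,jar_yellow=.005,jar_blue=.005).items():
    print(c,k,[(np.round(d['xy']),round(d['confidence'],2),w(S,d['xy'],z).round(3)[:2]) for d in finder.landmark_of(c,k)[:1]])
b=s['img'][120:230,140:300]; cv2.imwrite('pics/t5.png',cv2.resize(b,(800,550))[:,:,::-1])
for name,p in (('y',[.6,.01,.082]),('b',[.6,.125,.082])):
  for az in (0,.3,.6,-.2):
    for up in(1,-1):
      best=None
      for q0 in ([-.3,0,2.2,2.8,.6,0],[-.6,0,2.2,2,1,1],[-.3,0,2.2,3.5,.6,-1],[-.3,0,2.2,2.8,.6,2],[-.3,0,2.2,2.8,.6,-2]):
        q,e=ik(hor(p,az,up),q0)
        if e<1e-3 and (best is None or abs(q[5])<abs(best[5])): best=q
      print(name,az,up,None if best is None else best.round(2))
E
```

```text
top tray [(array([231., 179.]), 0.95, array([0.601, 0.012]))]
top loop [(array([231., 205.]), 0.6, array([0.511, 0.01 ]))]
top jar_yellow [(array([229., 179.]), 0.79, array([0.601, 0.018]))]
top jar_blue [(array([197., 183.]), 0.71, array([0.586, 0.131]))]
scene tray [(array([277., 199.]), 0.84, array([0.586, 0.02 ]))]
scene loop [(array([266., 186.]), 0.6, array([0.521, 0.019]))]
scene jar_yellow [(array([279., 200.]), 0.77, array([0.597, 0.021]))]
scene jar_blue [(array([300., 187.]), 0.67, array([0.586, 0.139]))]
y 0 1 [-0.17  0.32  2.38  2.95  1.14 -1.49]
y 0 -1 [-0.17  0.32  2.38  2.95  1.14  1.65]
y 0.3 1 [-0.49  0.35  2.32  2.29  1.25 -1.23]
y 0.3 -1 [-0.49  0.35  2.32  2.29  1.25  1.92]
y 0.6 1 [-0.65  0.43  2.15  1.85  1.4  -1.04]
y 0.6 -1 [-0.65  0.43  2.15  1.85  1.4   2.1 ]
y -0.2 1 [ 0.07  0.34  2.35  3.44  1.13 -1.7 ]
y -0.2 -1 [0.07 0.34 2.35 3.44 1.13 1.44]
b 0 1 [ 0.24  0.35  2.32  3.41  1.12 -1.69]
b 0 -1 [0.24 0.35 2.32 3.41 1.12 1.45]
b 0.3 1 [-0.1   0.34  2.35  2.7   1.16 -1.38]
b 0.3 -1 [-0.1   0.34  2.35  2.7   1.16  1.76]
b 0.6 1 [-0.36  0.39  2.24  2.12  1.29 -1.14]
b 0.6 -1 [-0.36  0.39  2.24  2.12  1.29  2.  ]
b -0.2 1 [ 0.44  0.39  2.24  3.85  1.17 -1.89]
b -0.2 -1 [0.44 0.39 2.24 3.85 1.17 1.25]
```

View pics/t5.png

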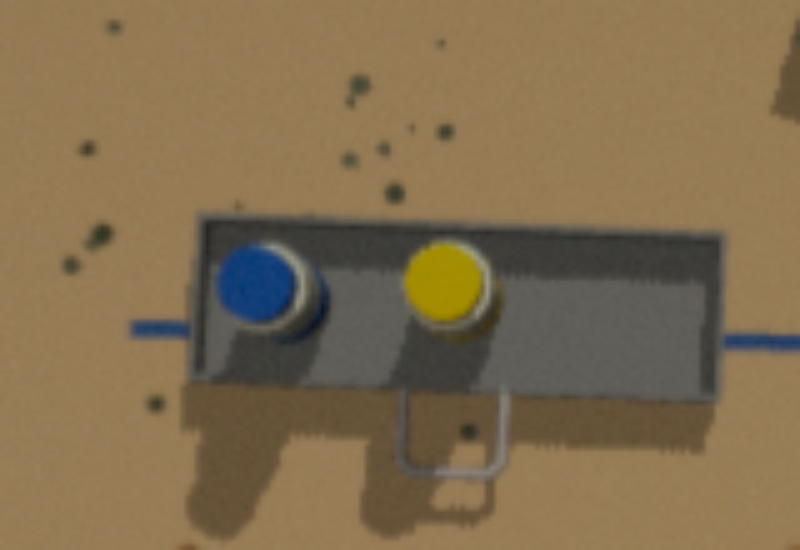

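The view shows the yellow lid at (444,281), the blue lid at (258,283) and the loop at (453,430), which is past the line.

```bash
cat > p.py <<'E'
from h import *
def jpath(q0,qs,rows=5,show=True):
    "joint-space waypoints -> calls, each call's rows in start frame"
    out=[];q=np.array(q0)
    for qt in qs:
        qt=np.array(qt); n=1
        while True:
            P=[fk(q+(qt-q)*i/n) for i in range(n+1)]
            if all(np.degrees(R.from_matrix(a[:3,:3].T@b[:3,:3]).magnitude())<8 and np.linalg.norm(b[:3,3]-a[:3,3])<.019 for a,b in zip(P,P[1:])) and np.abs(qt-q).max()/n<.18: break
            n+=1
        out+=P[1:]; q=qt
    T=fk(np.array(q0)); i=0
    while i<len(out):
        ch=out[i:i+rows]; L=[]
        for C in ch:
            B=np.linalg.inv(T)@C; L.append(np.r_[B[:3,3]/.1,R.from_matrix(B[:3,:3]).as_rotvec()/(np.pi/2)])
        if np.abs(np.array(L)[:,:3]).max()>1: print('BIG')
        print(';'.join(' '.join(f'{v:.2f}' for v in l) for l in L),'  z',[round(float(c[2,3]),2) for c in ch][-1]); T=ch[-1]; i+=rows
E
python3 - <<'E'
from p import *
s=snap('top')
Y=w(s,[140+444/5,120+281/5],.125);B=w(s,[140+258/5,120+283/5],.125);print(Y,B)
q=robot.get_obs()['joint_positions']
pre=hor([Y[0]-.11,Y[1],.20],0,1)
qp,e=ik(pre,[-.3,.2,2.2,2.9,1.1,-1.4]);print(qp.round(2),e)
jpath(q,[qp])
E
```

```text
[0.59893368 0.0080015  0.125     ] [0.59651373 0.12382552 0.125     ]
[-0.23 -0.63  2.55  2.4   0.31 -0.88] 0.11203366329059572
0.09 0.12 0.10 -0.02 0.01 -0.01;0.19 0.24 0.20 -0.04 0.02 -0.02;0.29 0.35 0.30 -0.06 0.02 -0.03;0.40 0.46 0.39 -0.08 0.03 -0.04;0.50 0.57 0.48 -0.10 0.04 -0.05   z 0.34
0.10 0.10 0.10 -0.02 0.01 -0.01;0.20 0.19 0.20 -0.04 0.02 -0.01;0.30 0.28 0.29 -0.06 0.03 -0.02;0.40 0.37 0.38 -0.08 0.04 -0.02;0.50 0.45 0.46 -0.11 0.05 -0.02   z 0.35
0.10 0.07 0.10 -0.02 0.01 -0.00;0.19 0.14 0.18 -0.04 0.02 -0.00;0.29 0.20 0.27 -0.06 0.03 -0.00;0.38 0.26 0.34 -0.08 0.04 0.00;0.47 0.32 0.42 -0.10 0.05 0.00   z 0.38
0.09 0.04 0.08 -0.02 0.01 0.00;0.17 0.08 0.15 -0.04 0.02 0.01;0.25 0.12 0.22 -0.06 0.03 0.02;0.33 0.15 0.28 -0.08 0.03 0.02;0.40 0.18 0.34 -0.10 0.04 0.03   z 0.4
0.07 0.01 0.06 -0.02 0.01 0.01;0.13 0.02 0.11 -0.04 0.01 0.02;0.19 0.03 0.16 -0.06 0.02 0.03;0.25 0.04 0.20 -0.08 0.02 0.04;0.30 0.04 0.23 -0.09 0.03 0.06   z 0.41
0.04 -0.01 0.03 -0.02 0.00 0.01;0.08 -0.02 0.06 -0.03 0.01 0.03;0.11 -0.04 0.08 -0.05 0.01 0.04;0.13 -0.06 0.10 -0.07 0.01 0.06;0.15 -0.08 0.11 -0.08 0.01 0.08   z 0.42
0.01 -0.03 0.00 -0.02 0.00 0.02;0.01 -0.06 0.00 -0.03 0.00 0.04;0.00 -0.10 0.00 -0.04 -0.00 0.05;-0.01 -0.13 -0.01 -0.06 -0.00 0.07;-0.03 -0.18 -0.02 -0.07 -0.00 0.09   z 0.4
-0.03 -0.04 -0.02 -0.01 -0.00 0.02;-0.07 -0.08 -0.05 -0.03 -0.01 0.04;-0.12 -0.13 -0.08 -0.04 -0.01 0.06;-0.17 -0.18 -0.11 -0.05 -0.02 0.08;-0.24 -0.23 -0.14 -0.06 -0.03 0.10   z 0.37
-0.08 -0.04 -0.04 -0.01 -0.01 0.02;-0.16 -0.09 -0.09 -0.02 -0.02 0.04;-0.25 -0.13 -0.14 -0.03 -0.03 0.06;-0.35 -0.19 -0.19 -0.04 -0.04 0.09;-0.46 -0.24 -0.25 -0.05 -0.05 0.11   z 0.32
-0.12 -0.04 -0.06 -0.01 -0.01 0.02;-0.25 -0.07 -0.12 -0.02 -0.03 0.04;-0.39 -0.11 -0.18 -0.02 -0.04 0.06;-0.53 -0.16 -0.25 -0.03 -0.05 0.08;-0.68 -0.21 -0.32 -0.04 -0.07 0.11   z 0.24
-0.17 -0.02 -0.06 -0.01 -0.02 0.02;-0.34 -0.04 -0.13 -0.01 -0.03 0.04   z 0.21
```

```bash
python3 - <<'E'
from p import *
for nm,p,azs in(('y',[.599,.008],(0,.3,.5)),('b',[.5965,.124],(0,.15,.3))):
  for az in azs:
    q=np.array([-.4,.35,2.3,2.4,1.2,-1.3])
    for z in(.082,.15,.2,.26,.32):
      q,e=ik(hor(p+[z],az,1),q); print(nm,az,z,q.round(2),round(e,4))
E
```

```text
y 0 0.082 [-0.18  0.32  2.39  2.94  1.15 -1.49] 0.0
y 0 0.15 [-0.18  0.05  2.41  2.91  0.9  -1.42] 0.0
y 0 0.2 [-0.18 -0.13  2.4   2.86  0.72 -1.36] 0.0
y 0 0.26 [-0.18 -0.31  2.36  2.76  0.51 -1.24] 0.0
y 0 0.32 [-0.18 -0.43  2.3   2.57  0.34 -1.03] 0.0
y 0.3 0.082 [-0.5   0.35  2.32  2.29  1.25 -1.22] 0.0
y 0.3 0.15 [-0.5   0.11  2.34  2.21  1.11 -1.03] 0.0
y 0.3 0.2 [-0.5  -0.06  2.33  2.13  1.01 -0.87] 0.0
y 0.3 0.26 [-0.5  -0.22  2.3   2.01  0.92 -0.66] 0.0
y 0.3 0.32 [-0.5  -0.34  2.24  1.87  0.85 -0.44] 0.0
y 0.5 0.082 [-0.62  0.4   2.22  1.97  1.35 -1.09] 0.0
y 0.5 0.15 [-0.62  0.19  2.23  1.92  1.28 -0.91] 0.0
y 0.5 0.2 [-0.62  0.05  2.23  1.87  1.23 -0.76] 0.0
y 0.5 0.26 [-0.62 -0.09  2.19  1.81  1.19 -0.58] 0.0
y 0.5 0.32 [-0.62 -0.21  2.14  1.74  1.15 -0.4 ] 0.0
b 0 0.082 [ 0.24  0.35  2.33  3.41  1.12 -1.69] 0.0
b 0 0.15 [ 0.24  0.1   2.35  3.45  0.9  -1.77] 0.0
b 0 0.2 [ 0.24 -0.06  2.34  3.51  0.74 -1.85] 0.0
b 0 0.26 [ 0.24 -0.23  2.3   3.62  0.56 -1.98] 0.0
b 0 0.32 [ 0.24 -0.35  2.25  3.81  0.4  -2.2 ] 0.0
b 0.15 0.082 [ 0.07  0.33  2.36  3.05  1.13 -1.53] 0.0
b 0.15 0.15 [ 0.07  0.07  2.38  3.03  0.89 -1.5 ] 0.0
b 0.15 0.2 [ 0.07 -0.1   2.37  3.01  0.7  -1.47] 0.0
b 0.15 0.26 [ 0.07 -0.27  2.33  2.97  0.5  -1.42] 0.0
b 0.15 0.32 [ 0.07 -0.4   2.27  2.87  0.32 -1.31] 0.0
b 0.3 0.082 [-0.11  0.34  2.36  2.69  1.16 -1.38] 0.0
b 0.3 0.15 [-0.11  0.08  2.38  2.63  0.95 -1.25] 0.0
b 0.3 0.2 [-0.11 -0.09  2.37  2.55  0.79 -1.13] 0.0
b 0.3 0.26 [-0.11 -0.26  2.33  2.4   0.63 -0.94] 0.0
b 0.3 0.32 [-0.11 -0.39  2.27  2.18  0.51 -0.68] 0.0
```

```bash
cat >> p.py <<'E'
def jcalls(q0,qs):
    q=np.array(q0)
    for qt in qs:
        qt=np.array(qt);n=1
        while True:
            P=[fk(q+(qt-q)*i/n) for i in range(n+1)]
            D=[np.linalg.inv(a)@b for a,b in zip(P,P[1:])]
            if all(np.linalg.norm(R.from_matrix(d[:3,:3]).as_rotvec())<.6 and np.abs(d[:3,3]).max()<.095 for d in D) and np.abs(qt-q).max()/n<.6: break
            n+=1
        for d,b in zip(D,P[1:]): print(*np.round(d[:3,3]/.1,2),*np.round(R.from_matrix(d[:3,:3]).as_rotvec()/(np.pi/2),3),'  z',b[2,3].round(3))
        q=qt
    print('--')
E
python3 - <<'E'
from p import *
q=robot.get_obs()['joint_positions']
a,e=ik(hor([.599,.008,.24],.3),[-.5,-.2,2.3,2.1,1,-.7]);print(a.round(2),e)
m=q+(a-q)/2; m[1]-=.0
jcalls(q,[a])
E
```

```text
[-0.5  -0.17  2.31  2.05  0.94 -0.73] 1.2892572849653285e-10
0.72 0.71 0.88 -0.134 0.124 -0.021   z 0.32
0.59 0.37 0.83 -0.132 0.117 0.051   z 0.327
0.32 0.01 0.65 -0.123 0.087 0.115   z 0.328
-0.08 -0.27 0.35 -0.112 0.04 0.162   z 0.304
-0.55 -0.37 -0.02 -0.105 -0.018 0.186   z 0.24
--
```

Call:
drive_tool(deltas="0.36 0.35 0.44 -0.067 0.062 -0.01 94;0.72 0.71 0.88 -0.134 0.124 -0.02 94;0.72 0.71 0.88 -0.134 0.124 -0.02 94;0.72 0.71 0.88 -0.134 0.124 -0.02 94")

```text
time: 21.25
tool_pos: [0.4989, -0.1761, 0.3187]
ee_rot: [2.374, -0.628, 1.742]
wrist_force: [0.6, 0.2, 0.3]
width: 0.0938
finger_force: 0.0
```

Call:
drive_tool(deltas="0.3 0.18 0.42 -0.066 0.06 0.025 94;0.59 0.37 0.83 -0.132 0.117 0.051 94;0.59 0.37 0.83 -0.132 0.117 0.051 94;0.59 0.37 0.83 -0.132 0.117 0.051 94")

```text
time: 21.65
tool_pos: [0.5699, -0.0977, 0.3269]
ee_rot: [2.082, -0.8, 1.867]
wrist_force: [0.1, 1.5, 0.2]
width: 0.0941
finger_force: 0.0
```

Call:
drive_tool(deltas="0.16 0 0.32 -0.06 0.043 0.057 94;0.32 0.01 0.65 -0.123 0.087 0.115 94;0.32 0.01 0.65 -0.123 0.087 0.115 94;0.32 0.01 0.65 -0.123 0.087 0.115 94")

```text
time: 22.05
tool_pos: [0.6121, -0.0402, 0.3301]
ee_rot: [1.807, -1.015, 1.967]
wrist_force: [0.4, -0.4, 1.1]
width: 0.0942
finger_force: 0.0
```

Call:
drive_tool(deltas="-0.04 -0.13 0.18 -0.056 0.02 0.08 94;-0.08 -0.27 0.35 -0.112 0.04 0.162 94;-0.08 -0.27 0.35 -0.112 0.04 0.162 94;-0.08 -0.27 0.35 -0.112 0.04 0.162 94")

```text
time: 22.45
tool_pos: [0.6284, -0.0069, 0.3062]
ee_rot: [1.548, -1.274, 2.055]
wrist_force: [-0.0, -0.1, 1.6]
width: 0.0936
finger_force: 0.0
```

```bash
python3 - <<'E'
from p import *
o=robot.get_obs();q=o['joint_positions'];print(q.round(2),o['tool_pos'],o['time'])
T=cur()
G=hor([.599,.008,.24],.3); seq([G])
s=snap('top')
for k,z in dict(tray=0,loop=.026,jar_yellow=.005,jar_blue=.005).items():
    print(k,[(np.round(d['xy']),round(d['confidence'],2),w(s,d['xy'],z).round(3)[:2]) for d in finder.landmark_of('top',k)[:1]])
E
```

```text
[-0.64 -0.15  2.13  1.78  1.15 -0.76] [ 0.62843335 -0.00689249  0.30624941] 22.45
-0.565 -0.417 -0.014 -0.102 -0.019 0.188
--
tray [(array([232., 180.]), 0.62, array([0.599, 0.011]))]
loop [(array([231., 208.]), 0.77, array([0.5  , 0.009]))]
jar_yellow [(array([231., 180.]), 0.61, array([0.597, 0.014]))]
jar_blue [(array([198., 183.]), 0.89, array([0.586, 0.125]))]
```

Call:
drive_tool(deltas="-0.28 -0.21 0 -0.05 -0.01 0.094 94;-0.565 -0.415 -0.01 -0.102 -0.019 0.188 94;-0.565 -0.415 -0.01 -0.102 -0.019 0.188 94;-0.565 -0.415 -0.01 -0.102 -0.019 0.188 94")

```text
time: 23.1
tool_pos: [0.6168, 0.0155, 0.2388]
ee_rot: [-1.613, -1.568, -1.227]
wrist_force: [-0.2, -0.3, 0.9]
width: 0.0942
finger_force: 0.0
```

```bash
python3 - <<'E'
from p import *
o=robot.get_obs();q=o['joint_positions'];print(q.round(2),o['tool_pos'],o['ee_rot'],o['time'])
s=snap('wrist');t=snap('scene')
m=np.hstack([cv2.resize(s['img'],(400,300)),cv2.resize(t['img'][90:270,180:420],(400,300))]);cv2.imwrite('pics/w6.png',m[:,:,::-1])
seq([hor([.599,.008,.16],.3),hor([.599,.008,.082],.3)])
E
```

```text
[-0.5  -0.17  2.31  2.06  0.95 -0.73] [0.61682081 0.01552084 0.23876592] [-1.61329877 -1.56754303 -1.22666239] 23.1
-0.407 -0.0 -0.006 -0.0 -0.001 0.0
-0.407 0.0 -0.006 -0.0 -0.001 0.0
--
-0.78 -0.0 -0.0 0.0 0.0 0.0
--
```

View pics/w6.png

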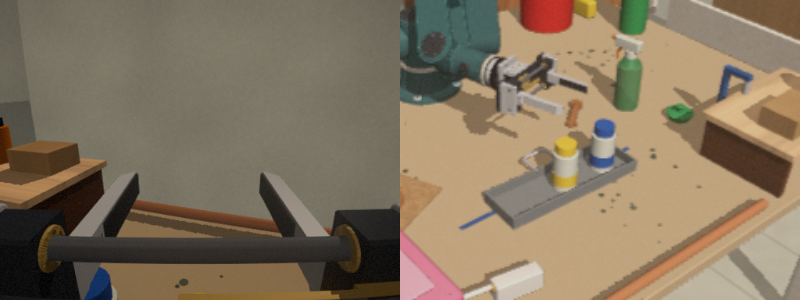

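The tool is horizontal above the tray. In the right picture the yellow jar is at (565,165) and the blue at (603,147). Straddle the yellow jar by descending.

Call:
drive_tool(deltas="-0.2 0 0 0 0 0 94;-0.4 0 0 0 0 0 94;-0.6 0 0 0 0 0 94;-0.8 0 -0.01 0 0 0 94;-0.8 0 -0.01 0 0 0 94")

```text
time: 23.7
tool_pos: [0.6166, 0.0134, 0.1567]
ee_rot: [-2.105, -1.565, -0.738]
wrist_force: [0.2, -0.1, 0.1]
width: 0.0939
finger_force: 0.0
```

```bash
python3 - <<'E'
from p import *
o=robot.get_obs();print(o['tool_pos'],o['wrist_force'])
t=snap('scene'); p=snap('top')
m=np.hstack([cv2.resize(p['img'][140:220,170:270],(500,400)),cv2.resize(t['img'][150:230,240:320],(300,400))[:, :300]]);cv2.imwrite('pics/w7.png',m[:,:,::-1])
seq([hor([.599,.008,.082],.3)])
E
```

```text
[0.61656731 0.01343302 0.15667208] [ 0.16896999 -0.13839344  0.12459626]
-0.774 0.003 0.003 0.001 -0.001 -0.002
--
```

View pics/w7.png

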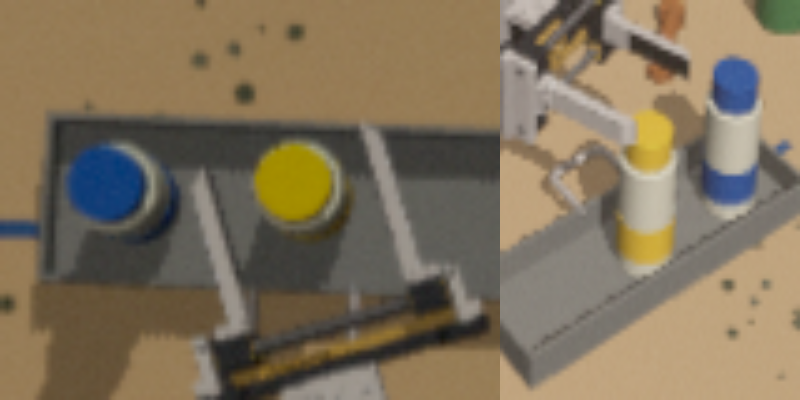

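The fingers at (205,200) and (390,200) straddle the yellow lid at (293,183), nearly centred and clear of the blue jar. Descend and grip.

Call:
drive_tool(deltas="-0.2 0 0 0 0 0 94;-0.4 0 0 0 0 0 94;-0.6 0 0 0 0 0 94;-0.77 0 0 0 0 0 94;-0.77 0 0 0 0 0 94")

```text
time: 24.3
tool_pos: [0.616, 0.0147, 0.0802]
ee_rot: [-1.954, -1.566, -0.888]
wrist_force: [-0.2, -0.4, 0.3]
width: 0.094
finger_force: 0.0
```

Call:
drive_tool(deltas="0 0 0 0 0 0 45;0 0 0 0 0 0 45;0 0 0 0 0 0 45;0 0 0 0 0 0 45;0 0 0 0 0 0 45")

```text
time: 24.8
tool_pos: [0.6151, 0.0154, 0.081]
ee_rot: [-1.844, -1.567, -0.998]
wrist_force: [-0.5, 0.2, 2.3]
width: 0.0575
finger_force: 25.6
```

Call:
drive_tool(deltas="0 0 0 0 0 0 45;0 0 0 0 0 0 45;0 0 0 0 0 0 45")

```text
time: 25.1
tool_pos: [0.6152, 0.0154, 0.0811]
ee_rot: [-1.628, -1.567, -1.214]
wrist_force: [-1.2, -0.5, 3.4]
width: 0.0575
finger_force: 30.0
```

Call:
drive_tool(deltas="0.1 0 0 0 0 0 45;0.25 0 0 0 0 0 45;0.45 0 0 0 0 0 45;0.65 0 0 0 0 0 45;0.65 0 0 0 0 0 45")

```text
time: 25.6
tool_pos: [0.6154, 0.015, 0.1468]
ee_rot: [-2.097, -1.569, -0.745]
wrist_force: [-0.1, -0.3, -3.1]
width: 0.0574
finger_force: 30.0
```

Call:
drive_tool(deltas="0.2 0 0 0 0 0 45;0.4 0 0 0 0 0 45;0.65 0 0 0 0 0 45;0.65 0 0 0 0 0 45")

```text
time: 26.0
tool_pos: [0.6159, 0.0147, 0.2124]
ee_rot: [-0.924, -1.57, -1.918]
wrist_force: [0.4, -0.7, -1.4]
width: 0.0571
finger_force: 30.0
```

Call:
drive_tool(deltas="0 0 0 0 0 0.08 45;0 0 0 0 0 0.16 45;0 0 0 0 0 0.24 45;0 0 0 0 0 0.32 45;0 0 0 0 0 0.4 45")

```text
time: 26.5
tool_pos: [0.6149, 0.0151, 0.206]
ee_rot: [-1.584, -0.93, -1.261]
wrist_force: [-0.3, -0.1, -2.3]
width: 0.0574
finger_force: 30.0
```

```bash
python3 - <<'E'
from p import *
o=robot.get_obs();print(o['joint_positions'].round(3),o['tool_pos'],o['wrist_force'],o['width'],cur()[:3,:3].round(3))
E
```

```text
[-0.5   -0.087  2.334  2.111  0.99  -0.197] [0.61485141 0.01514415 0.2060106 ] [-0.25246075 -0.13914092 -2.27262169] 0.05744685583727031 [[ 0.182  0.232  0.955]
 [-0.569 -0.767  0.295]
 [ 0.802 -0.598 -0.008]]
```

Call:
drive_tool(deltas="0 0 0 0 0 0.08 45;0 0 0 0 0 0.16 45;0 0 0 0 0 0.24 45;0 0 0 0 0 0.32 45;0 0 0 0 0 0.4 45")

```text
time: 27.0
tool_pos: [0.6149, 0.0151, 0.206]
ee_rot: [-1.579, -0.302, -1.269]
wrist_force: [0.0, -0.3, -2.5]
width: 0.0574
finger_force: 30.0
```

Call:
drive_tool(deltas="0 0 0 0 0 0.08 45;0 0 0 0 0 0.16 45;0 0 0 0 0 0.24 45;0 0 0 0 0 0.32 45;0 0 0 0 0 0.4 45")

```text
time: 27.5
tool_pos: [0.6149, 0.0151, 0.206]
ee_rot: [-1.579, 0.326, -1.274]
wrist_force: [0.4, 0.4, -2.2]
width: 0.0575
finger_force: 30.0
```

Call:
drive_tool(deltas="0 0 0 0 0 0.08 45;0 0 0 0 0 0.16 45;0 0 0 0 0 0.24 45;0 0 0 0 0 0.32 45;0 0 0 0 0 0.4 45")

```text
time: 28.0
tool_pos: [0.6148, 0.0152, 0.206]
ee_rot: [-1.584, 0.955, -1.282]
wrist_force: [0.5, -0.5, -2.6]
width: 0.0573
finger_force: 30.0
```

Call:
drive_tool(deltas="0 0 0 0 0 0.08 45;0 0 0 0 0 0.16 45;0 0 0 0 0 0.24 45;0 0 0 0 0 0.32 45;0 0 0 0 0 0.4 45")

```text
time: 28.5
tool_pos: [0.6149, 0.0151, 0.206]
ee_rot: [2.131, 1.556, 2.431]
wrist_force: [-0.4, 0.3, -1.9]
width: 0.0573
finger_force: 30.0
```

Call:
drive_tool(deltas="0 0 0 0 0 0 45;0 0 0 0 0 0 45;0 0 0 0 0 0 45;0 0 0 0 0 0 45;0 0 0 0 0 0 45")

```text
time: 29.0
tool_pos: [0.6155, 0.0149, 0.2101]
ee_rot: [2.098, 1.566, 2.397]
wrist_force: [0.3, 0.2, -1.6]
width: 0.0573
finger_force: 30.0
```

Call:
drive_tool(deltas="0 0 0 0 0 0 45;0 0 0 0 0 0 45;0 0 0 0 0 0 45;0 0 0 0 0 0 45;0 0 0 0 0 0 45")

```text
time: 29.5
tool_pos: [0.6155, 0.0149, 0.2103]
ee_rot: [1.994, 1.566, 2.294]
wrist_force: [-0.7, 0.6, -3.2]
width: 0.0572
finger_force: 30.0
```

```bash
python3 - <<'E'
from p import *
o=robot.get_obs();print(o['time'],o['joint_positions'].round(3),o['tool_pos'],o['wrist_force'],o['width'],cur()[:3,:3].round(3))
t=snap('scene');p=snap('top')
m=np.hstack([cv2.resize(p['img'][120:230,160:300],(500,400)),cv2.resize(t['img'][110:230,230:320],(300,400))]);cv2.imwrite('pics/w8.png',m[:,:,::-1])
E
```

```text
29.5 [-0.5   -0.092  2.331  2.111  0.99   2.314] [0.61548538 0.01491924 0.21032022] [-0.7495114   0.58637903 -3.20578853] 0.05724117267666215 [[-0.003 -0.295  0.955]
 [ 0.004  0.955  0.295]
 [-1.     0.004 -0.002]]
```

View pics/w8.png

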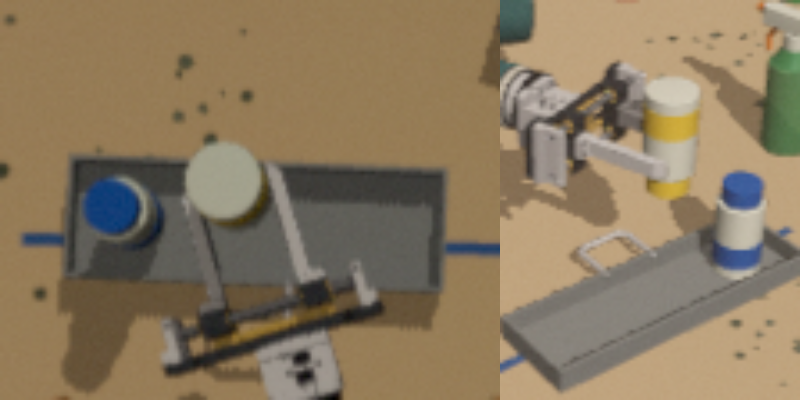

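The yellow jar is held upside down, base up at (226,180) and lid down in the scene crop, with the tray unmoved. Turning it back.

Call:
drive_tool(deltas="0 0 0 0 0 -0.08 45;0 0 0 0 0 -0.16 45;0 0 0 0 0 -0.24 45;0 0 0 0 0 -0.32 45;0 0 0 0 0 -0.4 45")

```text
time: 30.1
tool_pos: [0.6155, 0.0149, 0.2103]
ee_rot: [-1.574, 0.942, -1.274]
wrist_force: [0.1, 0.2, -3.4]
width: 0.0571
finger_force: 30.0
```

Call:
drive_tool(deltas="0 0 0 0 0 -0.08 45;0 0 0 0 0 -0.16 45;0 0 0 0 0 -0.24 45;0 0 0 0 0 -0.32 45;0 0 0 0 0 -0.4 45")

```text
time: 30.6
tool_pos: [0.6155, 0.0149, 0.2103]
ee_rot: [-1.573, 0.313, -1.272]
wrist_force: [0.0, -0.3, -2.8]
width: 0.0578
finger_force: 30.0
```

Call:
drive_tool(deltas="0 0 0 0 0 -0.08 45;0 0 0 0 0 -0.16 45;0 0 0 0 0 -0.24 45;0 0 0 0 0 -0.32 45;0 0 0 0 0 -0.4 45")

```text
time: 31.1
tool_pos: [0.6155, 0.0149, 0.2103]
ee_rot: [-1.573, -0.315, -1.27]
wrist_force: [0.6, -0.6, -2.3]
width: 0.0574
finger_force: 30.0
```

Call:
drive_tool(deltas="0 0 0 0 0 -0.08 45;0 0 0 0 0 -0.16 45;0 0 0 0 0 -0.24 45;0 0 0 0 0 -0.32 45;0 0 0 0 0 -0.4 45")

```text
time: 31.6
tool_pos: [0.6155, 0.0149, 0.2103]
ee_rot: [-1.574, -0.943, -1.268]
wrist_force: [-0.3, -0.5, -1.8]
width: 0.0573
finger_force: 30.0
```

Call:
drive_tool(deltas="0 0 0 0 0 -0.08 45;0 0 0 0 0 -0.16 45;0 0 0 0 0 -0.24 45;0 0 0 0 0 -0.32 45;0 0 0 0 0 -0.4 45")

```text
time: 32.1
tool_pos: [0.6155, 0.0149, 0.2102]
ee_rot: [2.886, -1.569, 0.556]
wrist_force: [0.5, -0.6, -2.1]
width: 0.0577
finger_force: 30.0
```

Call:
drive_tool(deltas="0 0 0 0 0 0 45;0 0 0 0 0 0 45;0 0 0 0 0 0 45")

```text
time: 32.4
tool_pos: [0.6155, 0.0149, 0.2103]
ee_rot: [-1.884, -1.564, -0.958]
wrist_force: [-0.3, -0.4, -2.4]
width: 0.0577
finger_force: 30.0
```

```bash
python3 - <<'E'
from p import *
o=robot.get_obs();print(o['time'],o['joint_positions'].round(3),o['tool_pos'],o['wrist_force'],o['width'],cur()[:3,:3].round(3))
s=snap('top')
for k,z in dict(tray=0,loop=.026,jar_blue=.005,jar_yellow=.13).items():
    print(k,[(np.round(d['xy']),round(d['confidence'],2),w(s,d['xy'],z).round(3)[:2]) for d in finder.landmark_of('top',k)[:1]])
E
```

```text
32.4 [-0.5   -0.092  2.331  2.111  0.99  -0.826] [0.61548763 0.01491376 0.21026199] [-0.31746137 -0.40737425 -2.38544159] 0.05769126073509075 [[ 0.004  0.295  0.955]
 [-0.006 -0.955  0.295]
 [ 1.    -0.006 -0.002]]
tray [(array([232., 181.]), 0.64, array([0.596, 0.009]))]
loop [(array([232., 208.]), 0.63, array([0.503, 0.007]))]
jar_blue [(array([198., 184.]), 0.76, array([0.585, 0.126]))]
jar_yellow [(array([226., 176.]), 0.87, array([0.6  , 0.016]))]
```

Call:
drive_tool(deltas="-0.2 0 0 0 0 0 45;-0.4 0 0 0 0 0 45;-0.6 0 0 0 0 0 45;-0.75 0 0 0 0 0 45;-0.75 0 0 0 0 0 45")

```text
time: 33.15
tool_pos: [0.6148, 0.0153, 0.1323]
ee_rot: [-2.212, -1.56, -0.631]
wrist_force: [-0.3, 0.7, -1.3]
width: 0.0572
finger_force: 30.0
```

Call:
drive_tool(deltas="-0.15 0 0 0 0 0 45;-0.3 0 0 0 0 0 45;-0.4 0 0 0 0 0 45;-0.45 0 0 0 0 0 45;-0.45 0 0 0 0 0 45")

```text
time: 33.65
tool_pos: [0.6154, 0.0152, 0.0905]
ee_rot: [-1.927, -1.565, -0.914]
wrist_force: [-0.2, -0.2, -2.9]
width: 0.0573
finger_force: 30.0
```

Call:
drive_tool(deltas="-0.03 0 0 0 0 0 45;-0.06 0 0 0 0 0 45;-0.09 0 0 0 0 0 45;-0.09 0 0 0 0 0 45;-0.09 0 0 0 0 0 45")

```text
time: 34.15
tool_pos: [0.6151, 0.0154, 0.0812]
ee_rot: [-1.988, -1.566, -0.853]
wrist_force: [0.0, 0.2, -2.2]
width: 0.0571
finger_force: 30.0
```

Call:
drive_tool(deltas="-0.01 0 0 0 0 0 45;-0.015 0 0 0 0 0 45;-0.015 0 0 0 0 0 45")

```text
time: 34.45
tool_pos: [0.6153, 0.0154, 0.0812]
ee_rot: [-1.285, -1.567, -1.557]
wrist_force: [-2.8, 0.5, 2.6]
width: 0.0575
finger_force: 30.0
```

Contact with the tray floor. Release and rise.

Call:
drive_tool(deltas="0 0 0 0 0 0 94;0 0 0 0 0 0 94;0 0 0 0 0 0 94;0 0 0 0 0 0 94;0 0 0 0 0 0 94")

```text
time: 34.95
tool_pos: [0.6151, 0.0154, 0.0797]
ee_rot: [-2.013, -1.566, -0.829]
wrist_force: [0.0, 0.7, -0.1]
width: 0.0927
finger_force: 0.0
```

Call:
drive_tool(deltas="0 0 0 0 0 0 94;0 0 0 0 0 0 94;0 0 0 0 0 0 94;0 0 0 0 0 0 94")

```text
time: 35.35
tool_pos: [0.615, 0.0154, 0.0798]
ee_rot: [-1.993, -1.566, -0.849]
wrist_force: [0.0, -1.1, 0.5]
width: 0.0944
finger_force: 0.0
```

Call:
drive_tool(deltas="0.15 0 0 0 0 0 94;0.4 0 0 0 0 0 94;0.65 0 0 0 0 0 94;0.75 0 0 0 0 0 94;0.75 0 0 0 0 0 94")

```text
time: 35.85
tool_pos: [0.6156, 0.015, 0.1573]
ee_rot: [-0.757, -1.569, -2.085]
wrist_force: [0.1, 0.0, -0.3]
width: 0.0939
finger_force: 0.0
```

Call:
drive_tool(deltas="0.4 0 0 0 0 0 94;0.8 0 0 0 0 0 94;0.8 0 0 0 0 0 94;0.8 0 0 0 0 0 94")

```text
time: 36.25
tool_pos: [0.6155, 0.0149, 0.2351]
ee_rot: [-2.075, -1.568, -0.767]
wrist_force: [-0.4, 0.1, -0.1]
width: 0.094
finger_force: 0.0
```

```bash
python3 - <<'E'
from p import *
o=robot.get_obs();print(o['time'],o['joint_positions'].round(3),o['tool_pos'],o['wrist_force'],o['width'])
t=snap('scene');s=snap('top')
for k,z in dict(tray=0,loop=.026,jar_blue=.005,jar_yellow=.005).items():
    print(k,[(np.round(d['xy']),round(d['confidence'],2),w(s,d['xy'],z).round(3)[:2]) for d in finder.landmark_of('top',k)[:1]])
hsv=cv2.cvtColor(s['img'],cv2.COLOR_RGB2HSV)
for n,(a,b) in dict(yellow=((20,140,100),(35,255,255)),blue=((105,140,60),(125,255,255))).items():
    m=cv2.inRange(hsv,a,b); m[:150]=0;m[200:]=0;m[:,:178]=0;m[:,270:]=0
    nn,L,st,ct=cv2.connectedComponentsWithStats(m); i=1+np.argmax(st[1:,4]); print(n,st[i],ct[i],w(s,ct[i],.12).round(4))
m=np.hstack([cv2.resize(s['img'][130:220,160:280],(500,400)),cv2.resize(t['img'][130:230,230:320],(300,400))]);cv2.imwrite('pics/w9.png',m[:,:,::-1])
a,e=ik(hor([.5965,.124,.24],.3),[-.1,-.2,2.3,2.4,.7,-1]);print(a.round(2))
jcalls(o['joint_positions'],[a]); seq([hor([.5965,.124,.24],.3)])
E
```

```text
36.25 [-0.5   -0.161  2.318  2.062  0.95  -0.743] [0.6155074  0.01491363 0.23510472] [-0.42785312  0.1078439  -0.06127725] 0.09396941807384786
tray [(array([231., 180.]), 0.64, array([0.598, 0.013]))]
loop [(array([232., 205.]), 0.65, array([0.513, 0.007]))]
jar_blue [(array([198., 182.]), 0.54, array([0.589, 0.128]))]
jar_yellow [(array([229., 182.]), 0.86, array([0.592, 0.018]))]
yellow [221 169  15  15 183] [228.1147541  176.08196721] [0.5998 0.0107 0.12  ]
blue [184 169  15  15 172] [190.65116279 176.23837209] [0.5981 0.1279 0.12  ]
[-0.11 -0.21  2.34  2.46  0.68 -1.01]
0.09 -0.51 0.22 -0.005 0.012 -0.008   z 0.244
-0.04 -0.59 0.1 0.005 -0.011 0.006   z 0.24
--
0.035 -0.549 0.166 0.0 0.002 -0.002
0.036 -0.549 0.166 0.0 0.002 -0.002
--
```

View pics/w9.png

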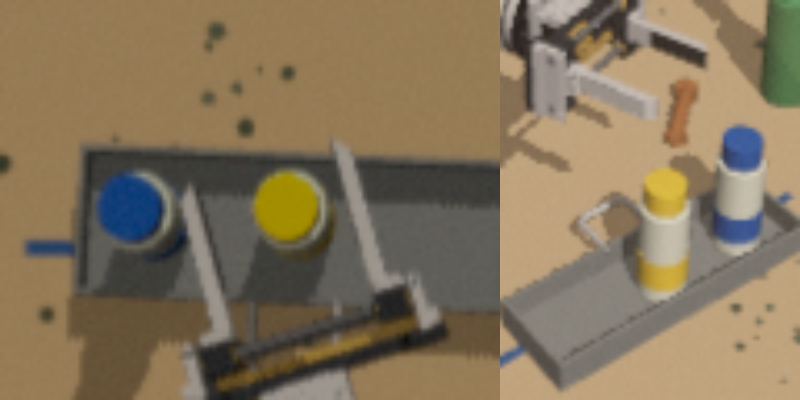

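Yellow stands upright at (287,208). Blue is next, at about (0.596,0.126).

Call:
drive_tool(deltas="0.03 -0.28 0.08 0 0 0 94;0.03 -0.56 0.165 0 0 0 94;0.03 -0.56 0.165 0 0 0 94;0.03 -0.56 0.165 0 0 0 94")

```text
time: 36.95
tool_pos: [0.6146, 0.074, 0.237]
ee_rot: [-2.104, -1.564, -0.736]
wrist_force: [-0.5, 0.2, 0.2]
width: 0.094
finger_force: 0.0
```

Call:
drive_tool(deltas="0 -0.28 0.08 0 0 0 94;0 -0.56 0.165 0 0 0 94;0 -0.56 0.165 0 0 0 94;0 -0.56 0.165 0 0 0 94")

```text
time: 37.35
tool_pos: [0.6142, 0.1311, 0.2378]
ee_rot: [-2.047, -1.565, -0.795]
wrist_force: [0.2, 0.2, -0.3]
width: 0.094
finger_force: 0.0
```

Call:
drive_tool(deltas="-0.2 0 0 0 0 0 94;-0.4 0 0 0 0 0 94;-0.6 0 0 0 0 0 94;-0.8 0 0 0 0 0 94;-0.8 0 0 0 0 0 94")

```text
time: 37.85
tool_pos: [0.6136, 0.1294, 0.1537]
ee_rot: [-2.438, -1.559, -0.407]
wrist_force: [0.3, 0.1, -1.0]
width: 0.0942
finger_force: 0.0
```

```bash
python3 - <<'E'
from p import *
o=robot.get_obs();print(o['time'],o['joint_positions'].round(3),o['tool_pos'],cur()[:3,:3].round(3))
s=snap('top');t=snap('scene')
hsv=cv2.cvtColor(s['img'],cv2.COLOR_RGB2HSV)
for n,(a,b) in dict(yellow=((20,140,100),(35,255,255)),blue=((105,140,60),(125,255,255))).items():
    m=cv2.inRange(hsv,a,b); m[:150]=0;m[200:]=0;m[:,:178]=0;m[:,270:]=0
    nn,L,st,ct=cv2.connectedComponentsWithStats(m); i=1+np.argmax(st[1:,4]); print(n,st[i],ct[i],w(s,ct[i],.12).round(4))
m=np.hstack([cv2.resize(s['img'][130:220,160:280],(500,400)),cv2.resize(t['img'][130:230,230:320],(300,400))]);cv2.imwrite('pics/w10.png',m[:,:,::-1])
seq([hor([.596,.126,.081],.3)])
E
```

```text
37.85 [-0.107  0.052  2.377  2.624  0.917 -1.234] [0.61355949 0.12938621 0.15372679] [[ 0.011  0.292  0.956]
 [-0.005 -0.956  0.292]
 [ 1.    -0.008 -0.009]]
yellow [221 169  15  15 183] [228.1147541  176.08196721] [0.5998 0.0107 0.12  ]
blue [184 169  15  15 173] [190.73988439 176.32369942] [0.5979 0.1276 0.12  ]
-0.769 -0.011 0.005 0.002 0.002 -0.004
--
```

View pics/w10.png

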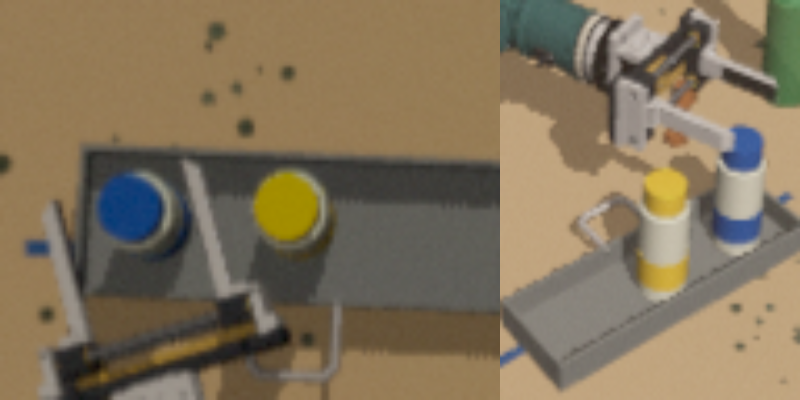

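The fingers straddle the blue lid at (130,207) and are clear of yellow at (287,208). Descend, grip, lift and turn.

Call:
drive_tool(deltas="-0.2 0 0 0 0 0 94;-0.4 -0.01 0 0 0 0 94;-0.6 -0.01 0 0 0 0 94;-0.76 -0.01 0 0 0 0 94;-0.76 -0.01 0 0 0 0 94")

```text
time: 38.45
tool_pos: [0.6137, 0.1324, 0.0814]
ee_rot: [-2.119, -1.564, -0.723]
wrist_force: [0.2, 0.3, -0.6]
width: 0.0941
finger_force: 0.0
```

Call:
drive_tool(deltas="0 0 0 0 0 0 45;0 0 0 0 0 0 45;0 0 0 0 0 0 45;0 0 0 0 0 0 45;0 0 0 0 0 0 45")

```text
time: 38.95
tool_pos: [0.6133, 0.1332, 0.0831]
ee_rot: [-1.748, -1.567, -1.094]
wrist_force: [0.5, 0.6, 2.1]
width: 0.058
finger_force: 25.1
```

Call:
drive_tool(deltas="0 0 0 0 0 0 45;0 0 0 0 0 0 45;0 0 0 0 0 0 45")

```text
time: 39.25
tool_pos: [0.6133, 0.1333, 0.0831]
ee_rot: [-1.574, -1.567, -1.268]
wrist_force: [-0.8, -1.4, 2.5]
width: 0.057
finger_force: 30.0
```

Call:
drive_tool(deltas="0.1 0 0 0 0 0 45;0.25 0 0 0 0 0 45;0.45 0 0 0 0 0 45;0.65 0 0 0 0 0 45;0.7 0 0 0 0 0 45")

```text
time: 39.75
tool_pos: [0.6133, 0.1327, 0.1528]
ee_rot: [-2.154, -1.566, -0.688]
wrist_force: [1.2, -0.8, -2.4]
width: 0.0571
finger_force: 30.0
```

Call:
drive_tool(deltas="0.2 0 0 0 0 0 45;0.4 0 0 0 0 0 45;0.7 0 0 0 0 0 45;0.7 0 0 0 0 0 45;0.7 0 0 0 0 0 45")

```text
time: 40.25
tool_pos: [0.6133, 0.1325, 0.2204]
ee_rot: [-2.423, -1.564, -0.419]
wrist_force: [0.1, -0.4, -3.4]
width: 0.0574
finger_force: 30.0
```

Call:
drive_tool(deltas="0 0 0 0 0 0.08 45;0 0 0 0 0 0.16 45;0 0 0 0 0 0.24 45;0 0 0 0 0 0.32 45;0 0 0 0 0 0.4 45")

```text
time: 40.75
tool_pos: [0.6129, 0.1325, 0.2167]
ee_rot: [-1.588, -0.931, -1.258]
wrist_force: [0.3, 0.3, -3.3]
width: 0.0574
finger_force: 30.0
```

Call:
drive_tool(deltas="0 0 0 0 0 0.08 45;0 0 0 0 0 0.16 45;0 0 0 0 0 0.24 45;0 0 0 0 0 0.32 45;0 0 0 0 0 0.4 45")

```text
time: 41.25
tool_pos: [0.6129, 0.1325, 0.2167]
ee_rot: [-1.581, -0.302, -1.268]
wrist_force: [0.9, -0.5, -3.6]
width: 0.0573
finger_force: 30.0
```

Call:
drive_tool(deltas="0 0 0 0 0 0.08 45;0 0 0 0 0 0.16 45;0 0 0 0 0 0.24 45;0 0 0 0 0 0.32 45;0 0 0 0 0 0.4 45")

```text
time: 41.75
tool_pos: [0.6129, 0.1325, 0.2167]
ee_rot: [-1.582, 0.326, -1.275]
wrist_force: [-0.2, 0.5, -3.6]
width: 0.0573
finger_force: 30.0
```

Call:
drive_tool(deltas="0 0 0 0 0 0.08 45;0 0 0 0 0 0.16 45;0 0 0 0 0 0.24 45;0 0 0 0 0 0.32 45;0 0 0 0 0 0.4 45")

```text
time: 42.25
tool_pos: [0.6129, 0.1325, 0.2167]
ee_rot: [-1.588, 0.954, -1.286]
wrist_force: [0.3, 0.6, -2.8]
width: 0.0575
finger_force: 30.0
```

Call:
drive_tool(deltas="0 0 0 0 0 0.08 45;0 0 0 0 0 0.16 45;0 0 0 0 0 0.24 45;0 0 0 0 0 0.32 45;0 0 0 0 0 0.4 45")

```text
time: 42.75
tool_pos: [0.6129, 0.1325, 0.2167]
ee_rot: [2.274, 1.555, 2.574]
wrist_force: [0.0, -0.4, -2.8]
width: 0.0572
finger_force: 30.0
```

Call:
drive_tool(deltas="0 0 0 0 0 0 45;0 0 0 0 0 0 45;0 0 0 0 0 0 45;0 0 0 0 0 0 45;0 0 0 0 0 0 45")

```text
time: 43.25
tool_pos: [0.6137, 0.1326, 0.222]
ee_rot: [2.108, 1.566, 2.408]
wrist_force: [-0.1, -0.9, -3.1]
width: 0.0574
finger_force: 30.0
```

Call:
drive_tool(deltas="0 0 0 0 0 0 45;0 0 0 0 0 0 45;0 0 0 0 0 0 45;0 0 0 0 0 0 45;0 0 0 0 0 0 45")

```text
time: 43.75
tool_pos: [0.6137, 0.1326, 0.2223]
ee_rot: [1.98, 1.566, 2.28]
wrist_force: [-0.4, 0.1, -3.3]
width: 0.0577
finger_force: 30.0
```

```bash
python3 - <<'E'
from p import *
o=robot.get_obs();print(o['time'],o['joint_positions'].round(3),o['tool_pos'],o['width'],cur()[:3,:3].round(3))
E
```

```text
43.75 [-0.1   -0.165  2.356  2.512  0.722  2.075] [0.61368591 0.13256309 0.22229942] 0.0577499165814356 [[-0.003 -0.295  0.955]
 [ 0.004  0.955  0.295]
 [-1.     0.005 -0.002]]
```

Call:
drive_tool(deltas="0 0 0 0 0 -0.08 45;0 0 0 0 0 -0.16 45;0 0 0 0 0 -0.24 45;0 0 0 0 0 -0.32 45;0 0 0 0 0 -0.4 45")

```text
time: 44.25
tool_pos: [0.6137, 0.1326, 0.2223]
ee_rot: [-1.574, 0.942, -1.274]
wrist_force: [0.1, -0.2, -3.5]
width: 0.0576
finger_force: 30.0
```

Call:
drive_tool(deltas="0 0 0 0 0 -0.08 45;0 0 0 0 0 -0.16 45;0 0 0 0 0 -0.24 45;0 0 0 0 0 -0.32 45;0 0 0 0 0 -0.4 45")

```text
time: 44.75
tool_pos: [0.6137, 0.1326, 0.2222]
ee_rot: [-1.573, 0.313, -1.271]
wrist_force: [-0.4, -1.0, -3.6]
width: 0.0571
finger_force: 30.0
```

Call:
drive_tool(deltas="0 0 0 0 0 -0.08 45;0 0 0 0 0 -0.16 45;0 0 0 0 0 -0.24 45;0 0 0 0 0 -0.32 45;0 0 0 0 0 -0.4 45")

```text
time: 45.25
tool_pos: [0.6137, 0.1326, 0.2222]
ee_rot: [-1.573, -0.315, -1.27]
wrist_force: [-0.3, -0.2, -2.4]
width: 0.0572
finger_force: 30.0
```

Call:
drive_tool(deltas="0 0 0 0 0 -0.08 45;0 0 0 0 0 -0.16 45;0 0 0 0 0 -0.24 45;0 0 0 0 0 -0.32 45;0 0 0 0 0 -0.4 45")

```text
time: 45.75
tool_pos: [0.6136, 0.1326, 0.2222]
ee_rot: [-1.574, -0.943, -1.268]
wrist_force: [0.5, -0.5, -2.8]
width: 0.0574
finger_force: 30.0
```

Call:
drive_tool(deltas="0 0 0 0 0 -0.08 45;0 0 0 0 0 -0.16 45;0 0 0 0 0 -0.24 45;0 0 0 0 0 -0.32 45;0 0 0 0 0 -0.4 45")

```text
time: 46.25
tool_pos: [0.6137, 0.1326, 0.2222]
ee_rot: [2.835, -1.569, 0.606]
wrist_force: [-0.3, 0.3, -2.7]
width: 0.0581
finger_force: 30.0
```

Call:
drive_tool(deltas="0 0 0 0 0 0 45;0 0 0 0 0 0 45;0 0 0 0 0 0 45")

```text
time: 46.55
tool_pos: [0.6137, 0.1326, 0.2222]
ee_rot: [-1.887, -1.564, -0.955]
wrist_force: [0.6, -0.7, -3.6]
width: 0.0573
finger_force: 30.0
```

```bash
python3 - <<'E'
from p import *
o=robot.get_obs();print(o['time'],o['tool_pos'],o['width'],cur()[:3,:3].round(3))
s=snap('top')
for k,z in dict(tray=0,loop=.026,jar_yellow=.005).items():
    print(k,[(np.round(d['xy']),round(d['confidence'],2),w(s,d['xy'],z).round(3)[:2]) for d in finder.landmark_of('top',k)[:1]])
m=cv2.inRange(cv2.cvtColor(s['img'],cv2.COLOR_RGB2HSV),(20,140,100),(35,255,255));m[:150]=0;m[200:]=0;m[:,:178]=0;m[:,270:]=0
nn,L,st,ct=cv2.connectedComponentsWithStats(m); i=1+np.argmax(st[1:,4]); print(ct[i],w(s,ct[i],.12).round(4))
E
```

```text
46.55 [0.61367956 0.13257257 0.22222165] 0.057272591805953364 [[ 0.004  0.295  0.955]
 [-0.006 -0.955  0.295]
 [ 1.    -0.006 -0.002]]
tray [(array([232., 183.]), 0.82, array([0.588, 0.009]))]
loop [(array([232., 203.]), 0.75, array([0.519, 0.007]))]
jar_yellow []
[228.1147541  176.08196721] [0.5998 0.0107 0.12  ]
```

Call:
drive_tool(deltas="-0.2 0 0 0 0 0 45;-0.4 0 0 0 0 0 45;-0.6 0 0 0 0 0 45;-0.8 0 0 0 0 0 45;-0.8 0 0 0 0 0 45")

```text
time: 47.25
tool_pos: [0.6126, 0.1328, 0.1376]
ee_rot: [-2.473, -1.558, -0.369]
wrist_force: [0.1, -0.3, -3.2]
width: 0.0575
finger_force: 30.0
```

Call:
drive_tool(deltas="-0.15 0 0 0 0 0 45;-0.3 0 0 0 0 0 45;-0.42 0 0 0 0 0 45;-0.5 0 0 0 0 0 45;-0.5 0 0 0 0 0 45")

```text
time: 47.75
tool_pos: [0.6137, 0.133, 0.0922]
ee_rot: [-1.987, -1.565, -0.855]
wrist_force: [0.3, -0.1, -3.0]
width: 0.057
finger_force: 30.0
```

Call:
drive_tool(deltas="0 0 0 0 0 0 45;-0.03 0 0 0 0 0 45;-0.06 0 0 0 0 0 45;-0.07 0 0 0 0 0 45;-0.07 0 0 0 0 0 45")

```text
time: 48.25
tool_pos: [0.6132, 0.1331, 0.0851]
ee_rot: [-2.011, -1.565, -0.83]
wrist_force: [-0.2, -0.1, -2.7]
width: 0.0573
finger_force: 30.0
```

Call:
drive_tool(deltas="-0.01 0 0 0 0 0 45;-0.02 0 0 0 0 0 45;-0.025 0 0 0 0 0 45;-0.025 0 0 0 0 0 45")

```text
time: 48.65
tool_pos: [0.6133, 0.1332, 0.0832]
ee_rot: [-1.751, -1.566, -1.09]
wrist_force: [-1.2, -0.4, -0.2]
width: 0.0572
finger_force: 30.0
```

Touching the tray floor. Release, rise and verify.

Call:
drive_tool(deltas="-0.005 0 0 0 0 0 45;-0.01 0 0 0 0 0 94;-0.01 0 0 0 0 0 94;-0.01 0 0 0 0 0 94;-0.01 0 0 0 0 0 94")

```text
time: 49.15
tool_pos: [0.6134, 0.1331, 0.082]
ee_rot: [-1.873, -1.566, -0.968]
wrist_force: [0.4, -0.3, 0.6]
width: 0.086
finger_force: 0.0
```

Call:
drive_tool(deltas="0 0 0 0 0 0 94;0 0 0 0 0 0 94;0 0 0 0 0 0 94;0 0 0 0 0 0 94;0 0 0 0 0 0 94")

```text
time: 49.65
tool_pos: [0.6132, 0.1331, 0.0817]
ee_rot: [-1.983, -1.566, -0.858]
wrist_force: [0.1, 0.5, 0.9]
width: 0.0939
finger_force: 0.0
```

Call:
drive_tool(deltas="0.15 0 0 0 0 0 94;0.4 0 0 0 0 0 94;0.65 0 0 0 0 0 94;0.75 0 0 0 0 0 94;0.75 0 0 0 0 0 94")

```text
time: 50.15
tool_pos: [0.6138, 0.1329, 0.1597]
ee_rot: [-0.801, -1.567, -2.04]
wrist_force: [-0.1, 0.7, -0.0]
width: 0.0943
finger_force: 0.0
```

Call:
drive_tool(deltas="0.4 0 0 0 0 0 94;0.9 0 0 0 0 0 94;0.9 0 0 0 0 0 94;0.9 0 0 0 0 0 94")

```text
time: 50.55
tool_pos: [0.6138, 0.1326, 0.249]
ee_rot: [-0.925, -1.568, -1.916]
wrist_force: [-0.1, 0.0, -1.0]
width: 0.0942
finger_force: 0.0
```

```bash
python3 - <<'E'
from p import *
o=robot.get_obs();print(o['time'],o['tool_pos'],o['wrist_force'],o['width'])
S={c:snap(c) for c in('top','scene')}
for k,z in dict(tray=0,loop=.026,jar_yellow=.005,jar_blue=.005,hook=.003,hook_bend=.013,cork_mat=0,line=0,spray_bottle=0,scrubber_ring=0,wooden_peg=0,sink_stopper=0).items():
  for c in S:
    print(c,k,[(round(d['confidence'],2),w(S[c],d['xy'],z).round(3)[:2]) for d in finder.landmark_of(c,k)[:4 if 'hook' in k else 1]])
m=np.hstack([S['top']['img'][90:270,90:410],S['scene']['img'][100:280,110:350]]);m=cv2.resize(m,(800,257))
m=np.vstack([cv2.resize(S['top']['img'][90:270,90:410],(600,338)),cv2.resize(S['scene']['img'][120:258,110:430],(600,259))]);cv2.imwrite('pics/end.png',m[:,:,::-1])
E
```

```text
50.55 [0.61382583 0.13255129 0.24904624] [-0.11758989  0.03404561 -0.99428863] 0.09423547164851862
top tray [(0.61, array([0.596, 0.008]))]
scene tray [(0.6, array([0.603, 0.013]))]
top loop [(0.71, array([0.519, 0.007]))]
scene loop [(0.62, array([0.509, 0.021]))]
top jar_yellow [(0.59, array([0.594, 0.006]))]
scene jar_yellow [(0.77, array([0.6  , 0.021]))]
top jar_blue [(0.6, array([0.585, 0.122]))]
scene jar_blue [(0.61, array([0.586, 0.135]))]
top hook [(0.88, array([ 0.789, -0.256])), (0.71, array([ 0.347, -0.671])), (0.59, array([ 0.385, -0.34 ]))]
scene hook [(0.72, array([ 0.356, -0.683])), (0.61, array([ 0.776, -0.271]))]
top hook_bend [(0.78, array([ 0.462, -0.602])), (0.77, array([ 0.386, -0.491])), (0.73, array([0.393, 0.219]))]
scene hook_bend [(0.81, array([ 0.374, -0.492])), (0.67, array([ 0.445, -0.599])), (0.58, array([ 0.764, -0.407]))]
top cork_mat [(0.73, array([ 0.42 , -0.376]))]
scene cork_mat [(0.74, array([ 0.411, -0.374]))]
top line [(0.56, array([0.515, 0.003]))]
scene line []
top spray_bottle [(0.92, array([0.419, 0.377]))]
scene spray_bottle [(0.88, array([0.412, 0.401]))]
top scrubber_ring [(0.61, array([ 0.654, -0.442]))]
scene scrubber_ring []
top wooden_peg [(0.71, array([0.38 , 0.217]))]
scene wooden_peg [(0.63, array([0.386, 0.223]))]
top sink_stopper [(0.73, array([0.56 , 0.434]))]
scene sink_stopper [(0.71, array([0.554, 0.451]))]
```

View pics/end.png

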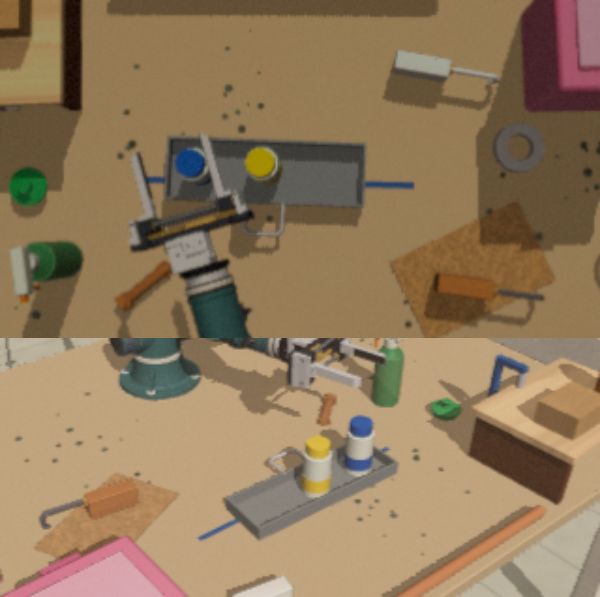

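The final view shows yellow at (262,163) and blue at (190,165) upright in the tray, with the loop at (265,220) past the line. The hook handle at (465,287) was nudged about 3 cm but still stands fully on the cork, and the bystanders are unmoved. Handing in.

```bash
python3 -c "
from bench import robot
print(robot.close_job())"
```

```text
the job is handed in; nothing more can be done
None
```

I hooked and dragged the tray until its loop was past the blue line, put the hook back on the cork mat (it was later found about 3 cm from where I set it, still fully on the mat), turned the yellow jar and then the blue upside down and stood each upright in the tray again (red was absent), and handed the job in at about 50 s with no verdict returned.

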